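# Pack the dispatch chest of a case maker

### The arm

A 7-joint arm with a two-finger parallel gripper is mounted at the origin on the work surface. World frame = base frame: x ahead of the robot, y to its left, z up, the work surface at z = 0. Lengths are in m, angles in rad, forces in N, time in s.
With the tool pointing down it reaches from about 0.425 to 0.875 m from the base axis. Payload 8.4 kg.
Tool frame: the origin (TCP) lies between the finger pads; the fingertips stand 14 mm ahead of it and the grasp point (between the pads) lies 5 mm behind it (r.finger_overhang is the z of the fingertips in the tool frame, in m); z points along the fingers, y is the line along which they close (so a half turn about z gives the same grasp; the last joint's range is limited). The gripper opens to 87 mm and grips with 3 to 60 N. Pads are 19 mm wide; open, the fingers measure 117 mm over their backs; the gripper's body (75 mm by 190 mm) begins 51 mm behind the grasp point.
Start: joints at [1.041, 0.333, 0.04, 1.465, -0.013, 1.343, -0.059], TCP at [0.271, -0.591, 0.197] pointing down, gripper open.
Joint ranges: [-2.58, 2.58], [-0.38, 2.09], [-1.3, 1.39], [0.25, 2.4], [-1.5, 4.64], [0.08, 2.09], [-2.65, 2.65]. Speed limits (rad/s): [2.22, 2.22, 2.79, 2.79, 3.14, 3.14, 3.14].

### API

Orientations are given as [roll, pitch, yaw] about the fixed x, y, z axes, in that order (R = Rz(yaw) Ry(pitch) Rx(roll)).
In Python, from rig import r gives the robot as it stands. The module is installed in compiled form; this text tells all that it offers.
- The arm moves only by the tool move_arm, never from a script. Its argument "series" is a list that holds one entry, the list of rows, each a list of 7 numbers: the shift along the tool's x, y, z in units of 25 mm (1.0 is 25 mm), then the turn, a rotation vector about the tool's x, y, z in units of 5 degrees (1.0 is 5 degrees), then the closure, from -1 (fully open) to 1 (shut). In form: [[[x, y, z, ax, ay, az, gripper], ...]]. A call has 1 to 20 rows; each row shifts and turns the commanded pose from where the row before left it, along the tool's axes as they then stand; what a row does not reach is not made up. A row lasts 1/8 s, in which the tool goes at most 62.5 mm and 10.7 degrees, less where a joint would pass 70% of its speed; a pose out of reach is approached as far as the arm can. A call is refused whole if a number of a shift passes 1 or a number of a turn 1, either way. A call with a gripper value outside its range is refused whole. The fingers move at their own pace and stop on an object; the grip force is fixed at half the most. Time passes only in rows, so rows that do not move let the fingers close. It gives the time, the measured TCP pose, the force, the opening and the grip force at its end, in the units of the state.
- r.observe(): the state, without advancing time (a new reading comes with each control period).
- r.grab_frame(name): name is "scene" or "side" or "wrist"; returns a dict with "color" (420x560x3 uint8, red, green, blue), "vertical_fov" (degrees; the focal length in pixels is half the picture's height over the tangent of half this angle, whatever the lens; pixels are square), "cx", "cy" (the principal point, pixels), "rvec" (rotation vector, rad) and "tvec" (3), from world to camera coordinates, as OpenCV has them; the wrist camera has in their place "T_tool_cam" (4x4, takes a point from camera to tool coordinates, whose origin is the TCP and whose axes are the flange's). Camera axes: x right, y down, z forward; pixel columns grow to the right and rows downward; lengths in m; the calibration is good to about 2 mm. The wrist camera is an equidistant fisheye: a pixel r from the principal point sees the ray r / f radians off the axis. A picture is of the moment at which its call begins: read the wrist's pose just before it. There is no depth.
- r.sign_off(): hands the job in; it is judged then, once.
The state is a dict: "clock": time; "joint_pos": joint angles; "dq": joint speeds; "effort": joint torques, N m; "tcp_pos": TCP position; "tcp_rot": TCP orientation; "wrist_force": force on the tool from outside, world axes, zero at the start; "torque": the same for the moment, N m; "grip_width": finger opening in m; "gripper_force": force on a finger pad.
Only numpy, scipy, OpenCV 4.12 (cv2) and the standard library are available. Lean on these libraries where they do the work, as an engineer would, in place of code of your own. Each camera call takes 0.05 s, during which the arm holds its last target. There are 200 camera calls.

### The job

Pack the chest for dispatch: first slide its cover fully open, over the bottle rack, then stand every case, former and blue-banded tin on the bench upright on the floor of the packing compartment, side by side in a single layer, and slide the cover fully home over them. Stand each amber dye bottle on the bench upright in a pocket of its own in the bottle rack, and leave the glue pot, tools, tray and mug where they are. The number of goods and bottles varies.

Things in the scene. Friction and masses are not known exactly. Their poses are not given: they have to be found in the camera images.
- chest: Plywood chest fixed to the bench, 134 mm (x) by 444 mm (y), walls 95 mm high and 8 mm thick, floor 8 mm; runners along the long walls make it 146 mm wide in x and 110 mm high there. Yaw within 7 degrees. Origin: centre of its underside; x away from the robot, y to its left, z up. An 8 mm divider at y = 0 parts the packing compartment (+y) from the bottle rack (-y, grey pocket block).
- main_floor (a point): Centre of the packing compartment's floor (chest frame [0, 109, 8] mm), axes as the chest's. Inside 118 mm (x) by 210 mm (y), 87 mm deep. All five goods fit in one layer only in columns side by side along y (62 + 48 + 34 mm, and 52 mm for the two tins one behind the other along x), 14 mm to spare in all.
- pocket0 (a point): Bottle pocket 0: centre of its floor, 8 mm above the bench, chest frame y = -173 mm, axes as the chest's. Square, 46 x 46 mm, 24 mm deep in the grey block; three in a row along y, 64 mm apart. Above the block the rack is open, 118 mm along x inside.
- pocket1 (a point): Bottle pocket 1: centre of its floor, 8 mm above the bench, chest frame y = -109 mm, axes as the chest's. Square, 46 x 46 mm, 24 mm deep in the grey block; three in a row along y, 64 mm apart. Above the block the rack is open, 118 mm along x inside.
- pocket2 (a point): Bottle pocket 2: centre of its floor, 8 mm above the bench, chest frame y = -45 mm, axes as the chest's. Square, 46 x 46 mm, 24 mm deep in the grey block; three in a row along y, 64 mm apart. Above the block the rack is open, 118 mm along x inside.
- cover (a joint): Slide of the chest's one flat wooden cover (132 x 222 x 8 mm, top 104 mm above the bench, captive). Value in m: 0 = home over the packing compartment (closed), 0.222 = end stop, wholly over the bottle rack, packing compartment open. Grows towards the chest's -y. About 2 N of friction; stays where it is left.
- cover_bar (a point): Centre of the black grip bar on the middle of the cover: 70 mm along the chest's x, 16 mm along its y, 24 mm high (from 104 to 128 mm above the bench); pinch it across y from above. This point is 116 mm above the bench.
- case_black: Black case with steel latches and a brass bar, body 110 x 62 x 56 mm, about 0.45 kg. May be absent. Origin: centre of the underside; x along the length, y the width, z up. Mid-top lifting bar 14 mm thick along x, 40 mm along y, from 56 to 84 mm above the underside: pinch it across x from above.
- case_tan: Tan-brown case with steel latches and a dark bar, body 110 x 48 x 56 mm, about 0.36 kg. May be absent. Origin: centre of the underside; x along the length, y the width, z up. Mid-top lifting bar 14 mm thick along x, 40 mm along y, from 56 to 84 mm above the underside: pinch it across x from above.
- former: Pale wooden former block with a green bar, body 110 x 34 x 56 mm, about 0.25 kg. May be absent. Origin: centre of the underside; x along the length, y the width, z up. Mid-top lifting bar 14 mm thick along x, 26 mm along y, from 56 to 84 mm above the underside: pinch it across x from above.
- tin0: Round metal tin with a blue band, 52 mm diameter, 56 mm high, with a black knob 24 mm in diameter on top from 56 to 84 mm above the underside; about 0.28 kg. May be absent. Origin at the centre of the underside, z up.
- tin1: Round metal tin with a blue band, 52 mm diameter, 56 mm high, with a black knob 24 mm in diameter on top from 56 to 84 mm above the underside; about 0.28 kg. May be absent. Origin at the centre of the underside, z up.
- bottle0: Amber bottle of edge dye with a white cap: round body 40 mm in diameter and 64 mm high, cap 28 mm in diameter up to 78 mm; about 0.12 kg. May be absent. Origin at the centre of the underside, z up.
- bottle1: Amber bottle of edge dye with a white cap: round body 40 mm in diameter and 64 mm high, cap 28 mm in diameter up to 78 mm; about 0.12 kg. May be absent. Origin at the centre of the underside, z up.
- bottle2: Amber bottle of edge dye with a white cap: round body 40 mm in diameter and 64 mm high, cap 28 mm in diameter up to 78 mm; about 0.12 kg. May be absent. Origin at the centre of the underside, z up.
- glue_pot: Red round glue pot, 52 mm diameter, 65 mm high, black lid; not to be packed, it stays. Origin at the centre of the underside.
- hammer: Hammer lying beyond the chest; stays. Origin under its middle.
- screwdriver: Screwdriver lying on the left; stays.
- rivet_tray: Grey open tray 90 x 140 x 25 mm beyond the chest; stays.
- mug: Blue mug, 90 mm high, on the right; stays.
Not all that is in view belongs to the job. What is shaped like the bottle1 but yellow is not meant. What is shaped like the tin1 but purple is not meant.

How it is judged:
By the outcome, as a careful person would: the job done as asked, in the order asked, and still so for the second after the job is handed in, with the robot touching nothing.
Of case_black, case_tan, former, tin0, tin1 only 3 to 5 are there at a start; the rules pass over those that are not, and their reading is None.
Of bottle0, bottle1, bottle2 only 2 to 3 are there at a start; the rules pass over those that are not, and their reading is None.
At some moment in a run one of case_black, case_tan may be knocked a few centimetres aside while the robot is not near it.
It also fails if it takes over 210 s, if anything falls off the work surface, if the arm or the gripper's body presses on something with over 40 N, if the wrist force passes 120 N, or if a joint passes its speed limit or range.

## Working session

There is one attempt and no reset: what is moved stays moved. The work goes in short steps, Python scripts to look and compute and a tool call to move; the robot and the scene stay as the last step left them, time stands still between calls to the robot, and variables do not carry over. Pictures are saved under pics/ and viewed, at most 14 in all, crops included, and the job is handed in when it is done.

Besides the shell and the picture viewer there is one more tool, called after "Request:" as name(argument=value, ...), one argument or row to a line, values as JSON. move_arm: Moves the arm, as the interface text tells. Its arguments: {"type":"object","properties":{"series":{"type":"array","items":{"type":"array","items":{"type":"array","items":{"type":"number"}}}}},"required":["series"]}

```bash
mkdir -p pics; cat > h.py <<'E'
import numpy as np, cv2, json
from rig import r
from scipy.spatial.transform import Rotation as R
def cam(n):
    f=r.grab_frame(n); c=f["color"]; fl=c.shape[0]/2/np.tan(np.radians(f["vertical_fov"])/2)
    K=np.array([[fl,0,f["cx"]],[0,fl,f["cy"]],[0,0,1]]); return c,K,f
def onplane(px,K,f,z):
    Rm=cv2.Rodrigues(np.array(f["rvec"],float))[0]; t=np.array(f["tvec"],float).reshape(3)
    C=-Rm.T@t; d=(Rm.T@np.linalg.inv(K)@np.c_[np.atleast_2d(px),np.ones(len(np.atleast_2d(px)))].T).T
    return C+d*((z-C[2])/d[:,2])[:,None]
def proj(P,K,f):
    return cv2.projectPoints(np.array(P,float).reshape(-1,3),np.array(f["rvec"],float),np.array(f["tvec"],float),K,None)[0].reshape(-1,2)
def save(c,n): cv2.imwrite("pics/"+n,c[:,:,::-1])
E
python3 - <<'E'
from h import *
print({k:np.round(v,3).tolist() if not np.isscalar(v) else v for k,v in r.observe().items()})
for n in("scene","side"):
    c,K,f=cam(n); save(cv2.resize(c,(800,600),interpolation=cv2.INTER_CUBIC),n+"0.png")
    Rm=cv2.Rodrigues(np.array(f["rvec"]))[0]; print(n,K[0,0],f["cx"],f["cy"],-Rm.T@np.array(f["tvec"]),Rm[2])
E
```

```text
{'clock': 0.0, 'joint_pos': [1.041, 0.334, 0.04, 1.466, -0.013, 1.343, -0.059], 'dq': [0.001, -0.001, -0.001, 0.002, 0.001, 0.0, 0.0], 'effort': [-0.001, -65.637, 1.335, -40.381, -0.06, 0.045, 0.0], 'tcp_pos': [0.271, -0.59, 0.197], 'tcp_rot': [-3.14, 0.0, 0.431], 'wrist_force': [-0.282, 0.28, -0.081], 'torque': [0.035, -0.046, -0.006], 'gripper_force': 0.0, 'grip_width': 0.08702056657111089}
scene 507.6577961384112 283.12194528548014 207.54329477401143 [1.49248922 0.23592083 1.09197348] [-0.67103428 -0.18528392 -0.7179017 ]
side 418.7871398613591 286.1863955664251 207.29910380692814 [0.47706694 1.05223989 0.81467405] [ 0.09028668 -0.81694705 -0.56960146]
```

View pics/scene0.png

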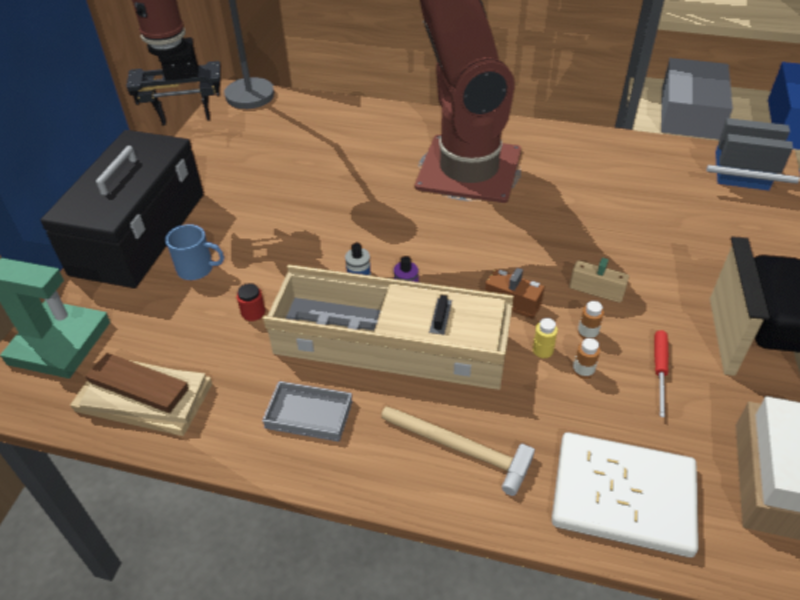

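View pics/side0.png

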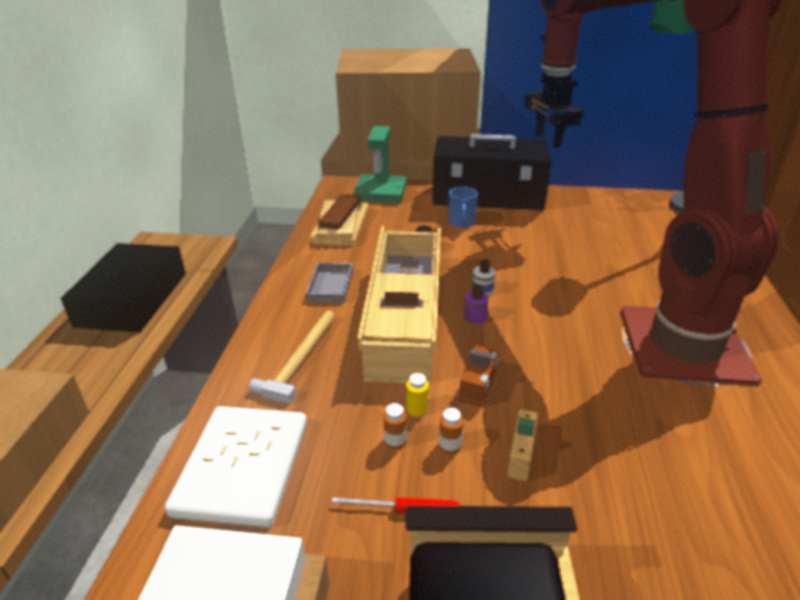

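Scene view (shown 800x600): the chest has its cover home, with the bar at (440,313). The goods are a blue-banded tin (357,262), the tan-brown case (515,290) and the former (600,280). The amber bottles are at (591,320) and (586,357). The lookalikes are the purple tin (405,272) and the yellow bottle (545,337), which stay along with the glue pot (250,300). There is no case_black on the bench; the big black toolbox doesn't fit its size. I'll confirm with an enlarged crop and measure with masks.

```bash
cat > m.py <<'E'
from h import *
def blobs(c,lo,hi,amin=12,roi=None):
    h=cv2.cvtColor(c,cv2.COLOR_RGB2HSV); m=cv2.inRange(h,np.array(lo),np.array(hi))
    if roi is not None:
        k=np.zeros_like(m);x0,y0,x1,y1=roi;k[y0:y1,x0:x1]=255;m&=k
    n,l,s,ce=cv2.connectedComponentsWithStats(m)
    return [(np.round(ce[i],1).tolist(),s[i].tolist()) for i in range(1,n) if s[i,4]>=amin],m
E
python3 - <<'E'
from m import *
c,K,f=cam("scene"); d,K2,f2=cam("side")
cv2.imwrite("pics/s.raw.png",c[:,:,::-1]);cv2.imwrite("pics/d.raw.png",d[:,:,::-1])
a=cv2.resize(c[160:280,160:450],None,fx=2.75,fy=2.75,interpolation=cv2.INTER_CUBIC)
b=cv2.resize(d[155:345,230:400],None,fx=3.1,fy=3.1,interpolation=cv2.INTER_CUBIC)
save(a,"sc.png");save(b,"sd.png");print(a.shape,b.shape)
roiS=(170,150,450,280);roiD=(240,150,400,350)
for nm,im,k,ff,roi in(("scene",c,K,f,roiS),("side",d,K2,f2,roiD)):
  for col,lo,hi,z in(("white",(0,0,170),(179,60,255),.078),("amber",(5,150,60),(14,255,200),.04),("green",(40,60,20),(95,255,255),.084),("blue",(100,80,60),(125,255,255),.03),("purple",(130,80,30),(165,255,255),.03),("dark",(0,0,0),(179,255,45),.084),("yellow",(24,150,100),(32,255,255),.04)):
    for ce,s in blobs(im,lo,hi,15,roi)[0]:
      print(nm,col,ce,s,onplane(ce,k,ff,z)[0].round(3)[:2],)
E
```

```text
(330, 798, 3) (589, 527, 3)
scene white [415.8, 214.2] [411, 211, 11, 8, 68] [0.484 0.333]
scene white [383.1, 226.5] [378, 223, 11, 8, 73] [0.55  0.252]
scene white [412.8, 240.6] [407, 237, 12, 8, 81] [0.581 0.332]
scene white [206.3, 278.4] [200, 277, 17, 3, 32] [ 0.824 -0.149]
scene amber [364.1, 208.6] [340, 196, 40, 27, 369] [0.459 0.191]
scene amber [413.6, 223.7] [408, 218, 15, 11, 76] [0.484 0.333]
scene amber [410.4, 250.2] [404, 243, 15, 13, 86] [0.582 0.332]
scene green [421.4, 186.0] [419, 181, 6, 11, 41] [0.374 0.34 ]
scene blue [252.9, 189.8] [244, 188, 15, 4, 24] [ 0.449 -0.146]
scene purple [284.1, 189.9] [276, 184, 17, 13, 139] [ 0.427 -0.054]
scene dark [249.3, 175.2] [247, 171, 6, 9, 46] [ 0.445 -0.155]
scene dark [283.5, 184.6] [281, 180, 6, 10, 55] [ 0.461 -0.046]
scene dark [175.9, 207.8] [170, 205, 11, 5, 17] [ 0.621 -0.313]
scene dark [308.0, 223.5] [304, 212, 9, 19, 54] [0.592 0.056]
scene yellow [375.3, 243.6] [374, 240, 4, 8, 22] [0.582 0.239]
side white [291.9, 264.8] [286, 261, 12, 9, 85] [0.551 0.253]
side white [338.5, 264.2] [337, 262, 4, 5, 18] [0.432 0.238]
side white [275.8, 286.6] [270, 282, 12, 10, 98] [0.582 0.334]
side white [315.9, 289.7] [310, 285, 13, 10, 98] [0.485 0.334]
side amber [328.8, 256.0] [240, 150, 160, 200, 21149] [0.456 0.165]
side green [367.5, 298.1] [363, 293, 11, 11, 96] [0.364 0.354]
side blue [322.8, 153.2] [315, 150, 17, 8, 125] [ 0.496 -0.471]
side purple [332.9, 215.5] [326, 204, 15, 23, 274] [ 0.448 -0.043]
side yellow [291.4, 278.5] [285, 267, 15, 23, 228] [0.551 0.264]
```

View pics/sc.png

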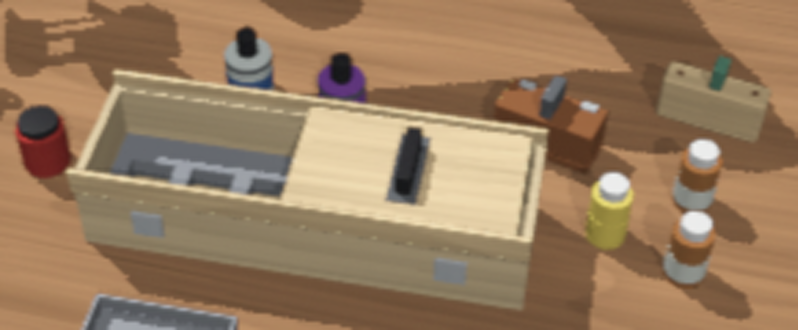

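View pics/sd.png

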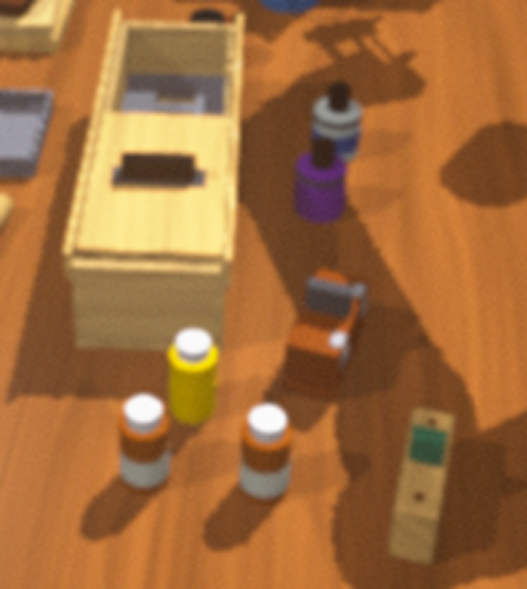

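Enlarged crops confirm it. The blue-banded tin is at crop (249,65), the purple lookalike at (341,80), the tan case at (550,125) and the former at (713,98). The two amber bottles are at (697,175) and (688,245), and the yellow lookalike at (610,212). The two views agree on the caps to within 1-2 mm. Next I'll get the chest pose from its rim corners (z = 110 mm).

```bash
cat > fit.py <<'E'
from m import *
def rigid2(A,B):
    A=np.array(A);B=np.array(B);a=A-A.mean(0);b=B-B.mean(0)
    th=np.arctan2((a[:,0]*b[:,1]-a[:,1]*b[:,0]).sum(),(a*b).sum())
    M=np.array([[np.cos(th),-np.sin(th)],[np.sin(th),np.cos(th)]]);t=B.mean(0)-M@A.mean(0)
    return th,M,t,B-(A@M.T+t)
E
python3 - <<'E'
from fit import *
c,K,f=cam("scene"); d,K2,f2=cam("side")
S=np.array([[117,74],[70,175],[548,130],[530,240]])/2.75+[160,160]
D=np.array([[243,17],[118,13],[238,262],[68,255]])/3.1+[230,155]
mod=np.array([[-.073,-.222],[.073,-.222],[-.073,.222],[.073,.222]])
for n,p,k,ff in(("scene",S,K,f),("side",D,K2,f2)):
    W=onplane(p,k,ff,.11)[:,:2]; th,M,t,res=rigid2(mod,W); print(n,W.round(3).tolist(),np.degrees(th),t,(res*1000).round(1).tolist())
# bar top: hull of dark mask
b,m=blobs(c,(0,0,0),(179,255,60),15,(295,205,320,240)); print(b)
ys,xs=np.nonzero(m);print([ (onplane(p,K,f,.128)[0,:2].round(3).tolist()) for p in cv2.boxPoints(cv2.minAreaRect(np.c_[xs,ys].astype(np.float32)))])
b,m=blobs(d,(0,0,0),(179,255,70),15,(265,200,300,222)); print(b)
for ce,s in b: print(onplane(ce,K2,f2,.116)[0])
# pure two-view triangulation green bar and tin knob
def tri(p,q):
    P=[k@np.c_[cv2.Rodrigues(np.array(g["rvec"],float))[0],np.array(g["tvec"],float)] for k,g in((K,f),(K2,f2))]
    X=cv2.triangulatePoints(P[0],P[1],np.array(p,float).reshape(2,1),np.array(q,float).reshape(2,1)); return (X[:3]/X[3]).ravel()
print("green top",tri([160+723/2.75,160+62/2.75],[230+429/3.1,155+440/3.1]))
print("tin knob top",tri([160+247/2.75,160+33/2.75],[230+339/3.1,155+89/3.1]))
print("case bar top",tri([160+556/2.75,160+85/2.75],[230+334/3.1,155+282/3.1]))
E
```

```text
scene [[0.55, -0.258], [0.692, -0.252], [0.525, 0.181], [0.667, 0.186]] 3.087384602785711 [ 0.60864986 -0.03577776] [[2.0, 3.1], [-1.6, 1.5], [1.7, -0.8], [-2.1, -3.8]]
side [[0.542, -0.254], [0.685, -0.249], [0.518, 0.185], [0.665, 0.191]] 2.8647962502610596 [ 0.60256178 -0.03170717] [[1.7, 2.6], [-1.5, 0.9], [-0.6, -1.1], [0.3, -2.3]]
[([308.3, 219.1], [304, 207, 10, 24, 148])]
[[0.655, 0.054], [0.571, 0.05], [0.573, 0.068], [0.656, 0.071]]
[]
green top [0.35895492 0.34407801 0.08210224]
tin knob top [ 0.4307074  -0.15721596  0.08223117]
case bar top [0.43556258 0.17765087 0.08722326]
```

```bash
cat > p.py <<'E'
import sys
from h import *
def plan(x,y,z,yaw):
    s=r.observe(); p=np.array(s["tcp_pos"]); y0=s["tcp_rot"][2]
    dy=(yaw-y0+np.pi/2)%np.pi-np.pi/2
    d=np.array([x,y,z])-p
    for lab,a in(("turn-first",y0+dy),("no-turn",y0)):
        tx=np.array([np.cos(a),np.sin(a),0]);ty=np.array([np.sin(a),-np.cos(a),0])
        print(lab,"x %.2f y %.2f z %.2f"%(d@tx/.025,d@ty/.025,-d[2]/.025),"az %.2f"%(-np.degrees(dy)/5))
    print("pose",p.round(4),np.round(s["tcp_rot"],3),"F",np.round(s["wrist_force"],1),"w",round(s["grip_width"],4),"gf",round(s["gripper_force"],1),"t",round(s["clock"],1),"q7",round(s["joint_pos"][6],2))
if __name__=="__main__": plan(*map(float,sys.argv[1:]))
E
```

Request:
move_arm(
  series=[
    [[0,0,-1,0,0,0.87,-1],[0,0,-1,0,0,0.87,-1],[0,0,-1,0,0,0.87,-1],[0,0,-1,0,0,0.87,-1],[0,0,-1,0,0,0.86,-1],[0,-1,-1,0,0,0,-1],[0,-1,0,0,0,0,-1],[0,-1,0,0,0,0,-1],[0.5,-1,0,0,0,0,-1],[0.5,-1,0,0,0,0,-1],[0.5,-1,0,0,0,0,-1],[0.5,-1,0,0,0,0,-1],[0.5,-1,0,0,0,0,-1],[0.5,-1,0,0,0,0,-1],[0.5,-1,0,0,0,0,-1],[0.5,-1,0,0,0,0,-1],[1,-1,0,0,0,0,-1],[1,-1,0,0,0,0,-1],[1,-1,0,0,0,0,-1],[1,-1,0,0,0,0,-1]],
  ],
)

```text
clock: 2.8
tcp_pos: [0.4523, -0.2048, 0.3476]
tcp_rot: [3.141, -0.0, 0.052]
wrist_force: [-0.4, -1.0, -0.0]
grip_width: 0.087
gripper_force: 0.0
```

Request:
move_arm(
  series=[
    [[1,-1,0,0,0,0,-1],[1,-1,0,0,0,0,-1],[1,-1,0,0,0,0,-1],[1,-1,0,0,0,0,-1],[1,-1,0,0,0,0,-1],[1,-1,0,0,0,0,-1],[0.5,-1,0,0,0,0,-1],[0,-1,0,0,0,0,-1],[0,-1,0,0,0,0,-1],[0,-1,0,0,0,0,-1],[0,0,0,0,0,0,-1],[0,0,0,0,0,0,-1]],
  ],
)

```text
clock: 4.3
tcp_pos: [0.601, 0.0513, 0.3474]
tcp_rot: [3.141, 0.0, 0.051]
wrist_force: [0.1, 0.3, 0.4]
grip_width: 0.0873
gripper_force: 0.0
```

```bash
cat > w.py <<'E'
from m import *
def wcam():
    s=r.observe(); f=r.grab_frame("wrist"); c=f["color"]; fl=c.shape[0]/2/np.tan(np.radians(f["vertical_fov"])/2)
    T=np.eye(4);T[:3,:3]=R.from_euler("xyz",s["tcp_rot"]).as_matrix();T[:3,3]=s["tcp_pos"]
    return c,fl,f,T@np.array(f["T_tool_cam"])
def wplane(px,fl,f,T,z):
    px=np.atleast_2d(np.array(px,float))-[f["cx"],f["cy"]]; rr=np.linalg.norm(px,axis=1); th=rr/fl
    d=np.c_[px/np.maximum(rr,1e-9)[:,None]*np.sin(th)[:,None],np.cos(th)]@T[:3,:3].T
    return T[:3,3]+d*((z-T[2,3])/d[:,2])[:,None]
def wproj(P,fl,f,T):
    q=(np.atleast_2d(P)-T[:3,3])@T[:3,:3]; n=np.linalg.norm(q[:,:2],axis=1); th=np.arctan2(n,q[:,2])
    return q[:,:2]/np.maximum(n,1e-9)[:,None]*(fl*th)[:,None]+[f["cx"],f["cy"]]
E
python3 p.py .6 .077 .35 .052; python3 - <<'E'
from w import *
c,fl,f,T=wcam(); print(fl,f["cx"],f["cy"],T.round(3).tolist())
cv2.imwrite("pics/w1raw.png",c[:,:,::-1]); save(cv2.resize(c,(800,600),interpolation=cv2.INTER_CUBIC),"w1.png")
E
```

```text
turn-first x 0.01 y -1.03 z -0.10 az -0.01
no-turn x 0.01 y -1.03 z -0.10 az -0.01
pose [0.601  0.0513 0.3474] [3.141 0.    0.051] F [0.1 0.3 0.4] w 0.0873 gf 0.0 t 4.3 q7 -1.76
325.19226210127806 278.8700019001432 204.3880424215392 [[0.051, -0.964, -0.262, 0.672], [-0.999, -0.049, -0.014, 0.055], [0.001, 0.263, -0.965, 0.534], [0.0, 0.0, 0.0, 1.0]]
```

View pics/w1.png

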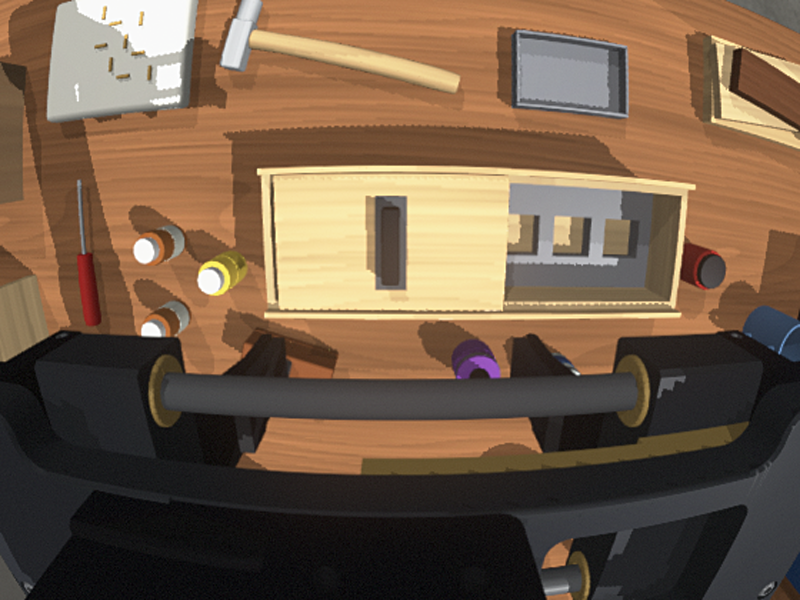

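The wrist view shows the chest from above, with rim corners at (258,170), (694,186), (680,316) and (266,316). The bar top is around (391,247) and pockets are visible at the right. Measuring the chest and bar from it.

```bash
python3 - <<'E'
from w import *
from fit import rigid2
c,fl,f,T=wcam(); s=560/800
mod=np.array([[.073,.222],[.073,-.222],[-.073,-.222],[-.073,.222]])
W=wplane(np.array([[258,169],[694,185],[680,317],[266,317]])*s,fl,f,T,.11)[:,:2]
th,M,t,res=rigid2(mod,W);print(np.degrees(th),t,(res*1000).round(1).tolist())
g=cv2.cvtColor(c,cv2.COLOR_RGB2GRAY)
for lim in(40,60,90):
    m=np.zeros_like(g);m[125:212,250:300]=(g[125:212,250:300]<lim)*255
    n=cv2.findNonZero(m); b=cv2.minAreaRect(n.astype(np.float32)); bp=cv2.boxPoints(b)
    W=wplane(bp,fl,f,T,.128)[:,:2]; print(lim,(bp/s).round(0).tolist(),W.mean(0).round(4),np.linalg.norm(W[1]-W[0]).round(3),np.linalg.norm(W[2]-W[1]).round(3),((W.mean(0)-t)@M).round(4))
print("bar expected",t+M@[0,.111])
E
```

```text
2.5828710344880816 [ 0.60590695 -0.03903276] [[-0.6, -1.4], [-1.0, 2.6], [0.4, 0.6], [1.2, -1.8]]Traceback (most recent call last):
  File "<stdin>", line 10, in <module>
AttributeError: 'NoneType' object has no attribute 'astype'
```

```bash
python3 - <<'E'
from w import *
c,fl,f,T=wcam(); s=560/800
t=np.array([.606,-.0385]);a=np.radians(2.7);M=np.array([[np.cos(a),-np.sin(a)],[np.sin(a),np.cos(a)]])
g=cv2.cvtColor(c,cv2.COLOR_RGB2GRAY)
print(g[173,250:300].tolist())
for lim in(70,90,130):
    m=np.zeros_like(g);m[125:212,255:296]=(g[125:212,255:296]<lim)*255
    n=cv2.findNonZero(m)
    if n is None: continue
    bp=cv2.boxPoints(cv2.minAreaRect(n.astype(np.float32)))
    for z in(.128,.104):
        W=wplane(bp,fl,f,T,z)[:,:2]; print(lim,z,(bp/s).round(0).tolist(),W.mean(0).round(4),np.linalg.norm(W[1]-W[0]).round(3),np.linalg.norm(W[2]-W[1]).round(3),((W.mean(0)-t)@M).round(4))
print("bar expected",t+M@[0,.111])
E
```

```text
[229, 229, 229, 229, 230, 232, 207, 158, 158, 159, 161, 150, 115, 86, 84, 85, 72, 66, 68, 73, 70, 71, 72, 72, 70, 74, 74, 71, 67, 96, 109, 107, 103, 106, 174, 223, 231, 229, 228, 229, 229, 229, 227, 229, 228, 228, 228, 228, 229, 228]
70 0.128 [[377.0, 197.0], [397.0, 196.0], [401.0, 282.0], [382.0, 283.0]] [0.6082 0.059 ] 0.017 0.077 [0.0068 0.0973]
70 0.104 [[377.0, 197.0], [397.0, 196.0], [401.0, 282.0], [382.0, 283.0]] [0.6044 0.0593] 0.018 0.082 [0.003  0.0977]
90 0.128 [[374.0, 197.0], [397.0, 197.0], [399.0, 284.0], [376.0, 285.0]] [0.6071 0.0614] 0.02 0.079 [0.0058 0.0997]
90 0.104 [[374.0, 197.0], [397.0, 197.0], [399.0, 284.0], [376.0, 285.0]] [0.6033 0.0618] 0.021 0.083 [0.002  0.1003]
130 0.128 [[374.0, 196.0], [404.0, 196.0], [404.0, 289.0], [374.0, 289.0]] [0.6059 0.0588] 0.026 0.084 [0.0044 0.0972]
130 0.104 [[374.0, 196.0], [404.0, 196.0], [404.0, 289.0], [374.0, 289.0]] [0.602  0.0591] 0.028 0.089 [0.0006 0.0977]
bar expected [0.60077118 0.07237678]
```

```bash
python3 - <<'E'
from w import *
c,fl,f,T=wcam(); s=560/800
t=np.array([.606,-.0385]);a=np.radians(2.7);M=np.array([[np.cos(a),-np.sin(a)],[np.sin(a),np.cos(a)]])
for n,p,z in(("cover -y edge",(507,245),.104),("left rim out",(262,245),.110),("right rim out",(687,250),.110),("main left inner edge",(275,245),.104),("pockets",(520,235),.032),("p1",(571,236),.032),("p0",(620,238),.032),("bar L top",(381,247),.128),("bar R top",(400,247),.128)):
    print(n,((wplane(np.array(p)*s,fl,f,T,z)[0,:2]-t)@M).round(4))
save(cv2.resize(c[105:235,170:490],(800,325),interpolation=cv2.INTER_CUBIC),"w1c.png")
E
```

```text
cover -y edge [-0.0003 -0.0145]
left rim out [0.0004 0.2189]
right rim out [ 0.0018 -0.2181]
main left inner edge [-0.0008  0.2076]
pockets [-0.0005 -0.0464]
p1 [ 1.00e-04 -1.08e-01]
p0 [ 1.000e-04 -1.724e-01]
bar L top [0.0007 0.1047]
bar R top [0.0007 0.0878]
```

View pics/w1c.png

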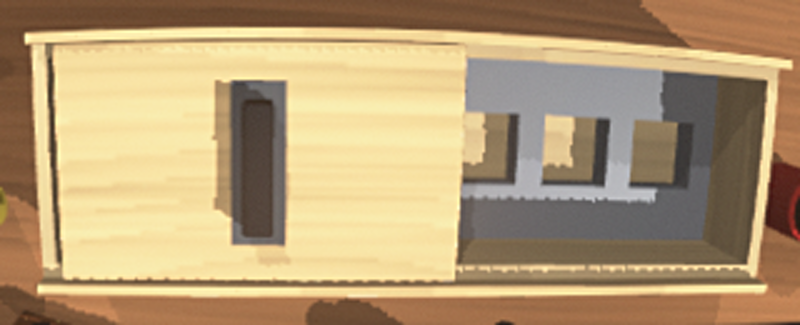

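The cover's -y edge sits 14 mm past the divider, so it stands slightly open. The bar is at chest y ≈ 97 mm, world (0.601, 0.058). The pockets land at y = -46, -108 and -172 mm, which confirms the chest pose. Gripping the bar.

Request:
move_arm(
  series=[
    [[0,-0.28,1,0,0,0.04,-1],[0,0,1,0,0,0,-1],[0,0,1,0,0,0,-1],[0,0,1,0,0,0,-1],[0,0,1,0,0,0,-1],[0,0,1,0,0,0,-1],[0,0,1,0,0,0,-1],[0,0,1,0,0,0,-1],[0,0,0.6,0,0,0,-1],[0,0,0.5,0,0,0,-1],[0,0,0,0,0,0,-1],[0,0,0,0,0,0,1],[0,0,0,0,0,0,1],[0,0,0,0,0,0,1],[0,0,0,0,0,0,1],[0,0,0,0,0,0,1],[0,0,0,0,0,0,1]],
  ],
)

```text
clock: 6.62
tcp_pos: [0.6005, 0.0594, 0.12]
tcp_rot: [-3.142, 0.0, 0.049]
wrist_force: [-0.0, -0.5, 1.0]
grip_width: 0.0352
gripper_force: 0.0
```

Request:
move_arm(
  series=[
    [[0,0,0,0,0,0,1],[0,0,0,0,0,0,1],[0,0,0,0,0,0,1],[0,0,0,0,0,0,1],[0,0,0,0,0,0,1]],
  ],
)

```text
clock: 7.25
tcp_pos: [0.6006, 0.0594, 0.12]
tcp_rot: [-3.142, -0.0, 0.049]
wrist_force: [0.6, -0.2, 0.9]
grip_width: 0.0005
gripper_force: 0.0
```

```bash
python3 - <<'E'
from w import *
c,fl,f,T=wcam(); d,K2,f2=cam("side")
a=cv2.resize(c[150:420,140:420],None,fx=1.5,fy=1.5); b=cv2.resize(d[130:290,200:360],None,fx=2.4,fy=2.4)
o=np.zeros((410,810,3),np.uint8);o[:405,:420]=a[:405];o[:384,424:808]=b[:384];save(o[:,:800],"m1.png")
E
```

```text
(no output)
```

View pics/m1.png

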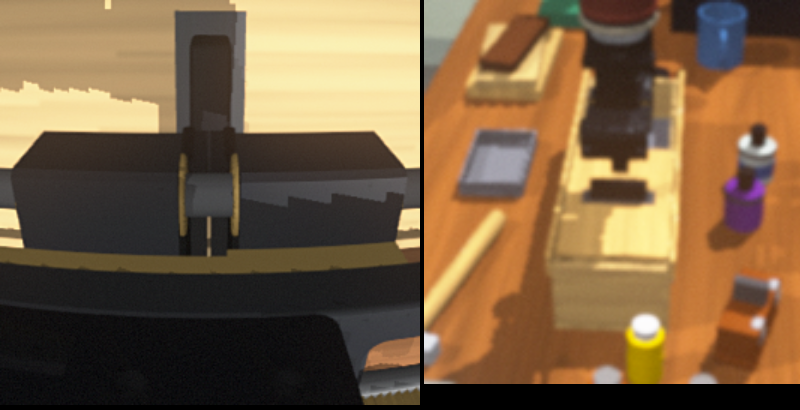

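The left half shows the closed fingers lined up with the bar, and the bar is still fully visible. The right half (side view) shows the bar at (620,190) intact below/in front of the fingers (625,165). I'll check by projecting the points.

```bash
python3 - <<'E'
from w import *
c,fl,f,T=wcam(); d,K2,f2=cam("side"); s=r.observe(); p=np.array(s["tcp_pos"]);print(p,r.finger_overhang)
for n,q in(("tcp",p),("tip",p-[0,0,.014]),("grasp",p+[0,0,.005])):
    print(n,"side crop",((proj(q,K2,f2)[0]-[200,130])*2.4+[424,0]).round(0),"wrist crop",((wproj(q,fl,f,T)[0]-[140,150])*1.5).round(0))
# bar in wrist crop coords: top face near end (190..232,35), base grey (175..245,10)
for n,q,z in(("top end",(211,36),.128),("base end L",(175,12),.104),("base end R",(245,12),.104)):
    print(n,wplane(np.array(q)/1.5+[140,150],fl,f,T,z)[0].round(4))
for n,q,z in(("bar side top L",(593,178),.128),("bar top R",(648,180),.128)):
    print(n,onplane((np.array(q)-[424,0])/2.4+[200,130],K2,f2,z)[0].round(4))
g,K,ff=cam("scene"); q=proj(p-[0,0,.014],K,ff)[0].astype(int); print(q)
save(cv2.resize(g[q[1]-60:q[1]+40,q[0]-70:q[0]+70],None,fx=5,fy=5,interpolation=cv2.INTER_CUBIC),"sc2.png")
E
```

```text
[0.60053161 0.05945566 0.11996673] 0.014
tcp side crop [620. 187.] wrist crop [208. 128.]
tip side crop [620. 196.] wrist crop [208. 117.]
grasp side crop [620. 183.] wrist crop [207. 133.]
top end [0.6402 0.0601 0.128 ]
base end L [0.6455 0.0753 0.104 ]
base end R [0.647 0.046 0.104]
bar side top L [0.6333 0.0564 0.128 ]
bar top R [0.5666 0.0535 0.128 ]
[308 220]
```

View pics/sc2.png

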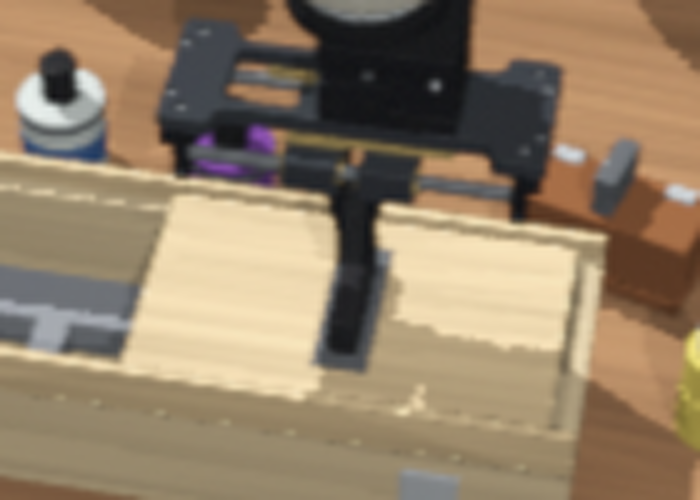

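The fingers look about 16 mm apart around the bar, but the width reads 0. A short pull will show which is right.

Request:
move_arm(
  series=[
    [[0,0.5,0,0,0,0,1],[0,0.5,0,0,0,0,1],[0,0.5,0,0,0,0,1],[0,0.5,0,0,0,0,1]],
  ],
)

```text
clock: 8.0
tcp_pos: [0.603, 0.0081, 0.12]
tcp_rot: [3.142, 0.0, 0.048]
wrist_force: [-0.7, -0.0, -0.0]
grip_width: 0.001
gripper_force: 0.0
```

```bash
python3 - <<'E'
from w import *
c,fl,f,T=wcam();s=r.observe();print(s["wrist_force"],s["grip_width"],s["gripper_force"])
g,K,ff=cam("scene")
a=cv2.resize(c[150:420,140:420],None,fx=1.5,fy=1.5); b=cv2.resize(g[160:270,220:370],None,fx=2.5,fy=2.5,interpolation=cv2.INTER_CUBIC)
o=np.zeros((410,800,3),np.uint8);o[:405,:420]=a[:405];o[:275,424:799]=b;save(o,"m2.png")
E
```

```text
[ 0.26938613 -2.36671452  0.95016993] 0.0004745297895369039 0.0
```

View pics/m2.png

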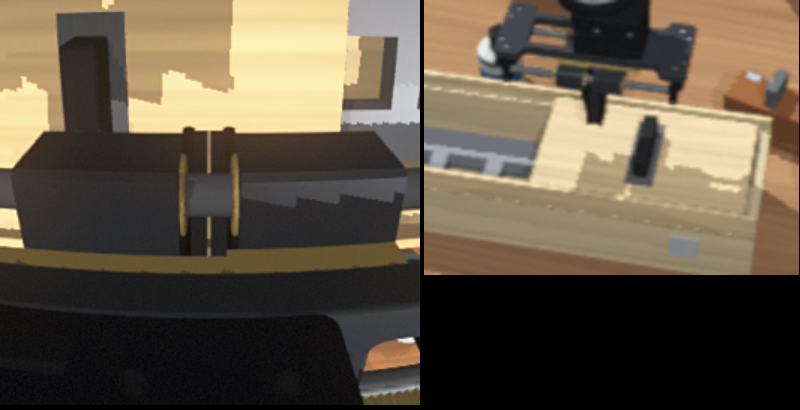

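```bash
python3 - <<'E'
from w import *
s=r.observe();p=np.array(s["tcp_pos"]);print(p,s["tcp_rot"],np.round(s["joint_pos"],3))
for n in("scene","side"):
    g,K,f=cam(n); q=proj([p-[0,0,.014],p,p+[0,0,.03]],K,f); print(n,q.round(1).tolist())
    x=int(round(q[0,0])); y=int(q[0,1]); gr=cv2.cvtColor(g,cv2.COLOR_RGB2GRAY)
    for yy in range(y-22,y+6,2): print(yy,gr[yy,x-12:x+13].tolist())
E
```

```text
[0.6031024  0.00695392 0.11987509] [3.14081761e+00 1.31955319e-04 4.57251985e-02] [ 0.297  0.33  -0.467  1.661  0.159  1.188 -1.733]
scene [[289.4, 217.7], [289.4, 214.1], [289.3, 206.1]]
195 [111, 95, 85, 76, 74, 64, 42, 31, 23, 28, 37, 41, 39, 40, 40, 39, 38, 40, 39, 41, 40, 49, 74, 102, 113]
197 [158, 156, 160, 172, 185, 172, 111, 41, 23, 29, 33, 34, 33, 32, 33, 37, 63, 86, 90, 80, 68, 65, 103, 136, 140]
199 [210, 196, 177, 139, 133, 129, 105, 45, 22, 27, 34, 35, 33, 28, 23, 44, 115, 171, 199, 209, 208, 204, 202, 206, 205]
201 [218, 217, 215, 209, 201, 198, 179, 116, 44, 31, 34, 33, 33, 30, 22, 53, 135, 172, 160, 151, 147, 152, 147, 146, 151]
203 [223, 223, 222, 216, 207, 204, 200, 172, 77, 29, 35, 34, 34, 28, 24, 69, 167, 215, 219, 220, 221, 221, 219, 218, 218]
205 [221, 221, 221, 221, 216, 208, 204, 180, 92, 34, 34, 35, 33, 27, 32, 93, 177, 217, 220, 219, 217, 216, 216, 216, 216]
207 [222, 222, 222, 222, 218, 209, 205, 180, 94, 35, 34, 35, 34, 29, 70, 169, 217, 223, 222, 223, 223, 223, 223, 223, 223]
209 [225, 225, 226, 226, 226, 222, 217, 203, 147, 118, 118, 110, 100, 81, 118, 
[... 1866 characters left out ...]
27, 225, 226, 226, 228, 226, 225, 226, 227, 230, 230, 231, 229, 228]
197 [229, 231, 231, 229, 228, 229, 231, 231, 230, 230, 227, 227, 225, 226, 226, 227, 227, 226, 226, 229, 229, 230, 228, 225, 223]
199 [227, 230, 230, 226, 227, 227, 229, 229, 230, 229, 228, 226, 227, 227, 227, 227, 226, 225, 227, 228, 230, 229, 224, 215, 213]
201 [182, 184, 186, 180, 180, 186, 190, 204, 219, 227, 228, 228, 227, 229, 228, 228, 226, 225, 227, 229, 231, 229, 224, 222, 221]
203 [132, 135, 130, 129, 131, 145, 168, 194, 206, 209, 208, 209, 211, 212, 214, 211, 208, 211, 215, 222, 224, 227, 228, 230, 231]
205 [56, 58, 58, 60, 58, 66, 69, 72, 72, 74, 78, 86, 89, 93, 94, 90, 93, 97, 108, 112, 124, 158, 204, 228, 232]
```

```bash
python3 - <<'E'
from w import *
g,K,f=cam("scene"); d,K2,f2=cam("side")
p=np.array([.271,-.591,.197]);ty=np.array([np.sin(.431),-np.cos(.431),0])
for o in(.014,0,-.02): print(o,proj([p+sg*ty*.05-[0,0,o] for sg in(-1,1)],K,f).round(1).tolist(),proj([p+sg*ty*.05-[0,0,o] for sg in(-1,1)],K2,f2).round(1).tolist())
a=cv2.imread("pics/s.raw.png")[35:100,80:165];b=cv2.imread("pics/d.raw.png")[55:115,360:420]
o=np.zeros((400,800,3),np.uint8);a=cv2.resize(a,None,fx=5,fy=5);b=cv2.resize(b,None,fx=5,fy=5);o[:325,:425]=a;o[:300,430:730]=b
cv2.imwrite("pics/st.png",o)
E
```

```text
0.014 [[148.9, 93.5], [117.2, 97.0]] [[388.1, 112.6], [375.8, 103.7]]
0 [[148.0, 89.7], [116.1, 93.2]] [[388.6, 109.2], [376.2, 100.4]]
-0.02 [[146.7, 84.2], [114.5, 87.8]] [[389.3, 104.2], [376.8, 95.7]]
```

View pics/st.png

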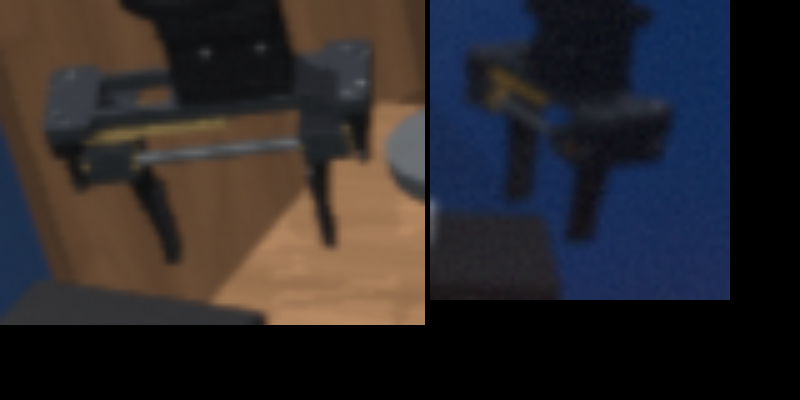

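The fingertips in both views, at the start pose and now, sit about 21 mm *behind* the reported TCP rather than 14 mm ahead. So the real fingers end about 35 mm higher than stated, which is why they closed above the bar. From here I'll use tip z = TCP z + 0.021. Going back to the bar with TCP z at 0.088.

Request:
move_arm(
  series=[
    [[0,-0.5,-0.4,0,0,0,-1],[0,-0.5,0,0,0,0,-1],[0,-0.5,0,0,0,0,-1],[0,-0.55,0,0,0,0,-1],[0,0,0,0,0,0,-1],[0,0,0,0,0,0,-1],[0,0,0,0,0,0,-1],[0,0,0.5,0,0,0,-1],[0,0,0.5,0,0,0,-1],[0,0,0.4,0,0,0,-1],[0,0,0.2,0,0,0,-1],[0,0,0.1,0,0,0,-1],[0,0,0,0,0,0,1],[0,0,0,0,0,0,1],[0,0,0,0,0,0,1],[0,0,0,0,0,0,1],[0,0,0,0,0,0,1],[0,0,0,0,0,0,1],[0,0,0,0,0,0,1],[0,0,0,0,0,0,1]],
  ],
)

```text
clock: 10.8
tcp_pos: [0.6005, 0.0604, 0.0874]
tcp_rot: [3.141, 0.0, 0.048]
wrist_force: [-0.1, 1.2, -0.2]
grip_width: 0.0159
gripper_force: 30.0
```

Now the bar is gripped (15.9 mm, 30 N). Sliding the cover open.

Request:
move_arm(
  series=[
    [[0,0.6,0,0,0,0,1],[0,0.8,0,0,0,0,1],[0,0.8,0,0,0,0,1],[0,0.8,0,0,0,0,1],[0,0.8,0,0,0,0,1],[0,0.8,0,0,0,0,1],[0,0.8,0,0,0,0,1],[0,0.8,0,0,0,0,1],[0,0.8,0,0,0,0,1],[0,0.6,0,0,0,0,1],[0,0.4,0,0,0,0,1],[0,0.2,0,0,0,0,1],[0,0.1,0,0,0,0,1],[0,0.1,0,0,0,0,1],[0,0,0,0,0,0,1]],
  ],
)

```text
clock: 12.68
tcp_pos: [0.6101, -0.1486, 0.0874]
tcp_rot: [-3.14, 0.001, 0.049]
wrist_force: [-7.8, 4.1, 5.7]
grip_width: 0.0157
gripper_force: 30.0
```

Request:
move_arm(
  series=[
    [[0,0.1,0,0,0,0,1],[0,0.1,0,0,0,0,1],[0,0.1,0,0,0,0,1],[0,0,0,0,0,0,1]],
  ],
)

```text
clock: 13.18
tcp_pos: [0.6102, -0.1485, 0.0874]
tcp_rot: [-3.133, 0.003, 0.055]
wrist_force: [-11.8, 21.5, 10.1]
grip_width: 0.0153
gripper_force: 30.0
```

The cover is at its end stop: position stalled and the force is rising. The travel also gives chest yaw 2.65° and origin (0.605, -0.038). Releasing and moving to look at the goods.

Request:
move_arm(
  series=[
    [[0,-0.3,0,0,0,0,1],[0,0,0,0,0,0,-1],[0,0,0,0,0,0,-1],[0,0,0,0,0,0,-1],[0,0,-0.5,0,0,0,-1],[0,0,-1,0,0,0,-1],[0,0,-1,0,0,0,-1],[0,0,-1,0,0,0,-1],[0,-1,-1,0,0,0,-1],[0,-1,-1,0,0,0,-1],[-0.7,-1,-1,0,0,0,-1],[-0.7,-1,-1,0,0,0,-1],[-0.7,-1,-1,0,0,0,-1],[-0.7,-1,-1,0,0,0,-1],[-0.7,-1,-1,0,0,0,-1],[-0.7,-1,0,0,0,0,-1],[-0.7,-1,0,0,0,0,-1],[-0.7,-1,0,0,0,0,-1],[-0.7,-1,0,0,0,0,-1],[-0.7,-1,0,0,0,0,-1]],
  ],
)

```text
clock: 15.68
tcp_pos: [0.4201, 0.1431, 0.3501]
tcp_rot: [3.141, -0.0, 0.049]
wrist_force: [-0.4, 0.0, -0.1]
grip_width: 0.0869
gripper_force: 0.0
```

Request:
move_arm(
  series=[
    [[0,-1,0,0,0,0,-1],[0,-1,0,0,0,0,-1],[0,0,0,0,0,0,-1],[0,0,0,0,0,0,-1]],
  ],
)

```text
clock: 16.18
tcp_pos: [0.4188, 0.1914, 0.3499]
tcp_rot: [3.141, 0.0, 0.048]
wrist_force: [0.2, -0.5, 0.5]
grip_width: 0.087
gripper_force: 0.0
```

```bash
python3 p.py .435 .178 .35 0; python3 - <<'E'
from w import *
c,fl,f,T=wcam(); cv2.imwrite("pics/w2raw.png",c[:,:,::-1]); np.savez("w2.npz",fl=fl,cx=f["cx"],cy=f["cy"],T=T)
save(cv2.resize(c,(800,600),interpolation=cv2.INTER_CUBIC),"w2.png")
E
```

```text
turn-first x 0.65 y 0.54 z -0.00 az 0.55
no-turn x 0.62 y 0.57 z -0.00 az 0.55
pose [0.4188 0.1914 0.3499] [3.141 0.    0.048] F [ 0.2 -0.5  0.5] w 0.087 gf 0.0 t 16.2 q7 -1.99
```

View pics/w2.png

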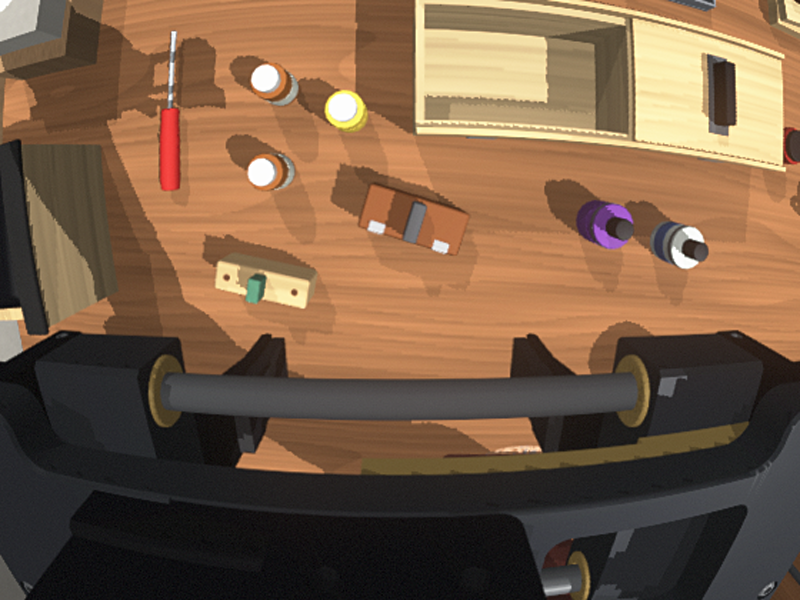

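This view shows everything: tan case (413,220), former (262,283), amber bottles with caps at (268,82) and (264,172), yellow decoy (346,110), purple tin (605,225), and the blue-banded tin at (680,245) with its knob at (697,251). The cover is fully over the rack and the packing compartment is open and empty. Now measuring from it.

```bash
python3 - <<'E'
from w import *
from fit import rigid2
c=cv2.imread("pics/w2raw.png")[:,:,::-1]; z=np.load("w2.npz"); f=dict(cx=z["cx"],cy=z["cy"]);fl=float(z["fl"]);T=z["T"]; s=.7
def rep(n,px,zz,mod=None):
    W=wplane(np.array(px)*s,fl,f,T,zz)[:,:2]; L=[round(float(np.linalg.norm(W[i]-W[(i+1)%len(W)])),3) for i in range(len(W))] if len(W)>1 else ""
    a=np.degrees(np.arctan2(*(W[1]-W[0])[::-1])) if len(W)>1 else 0
    print(n,W.mean(0).round(4),L,"ang",round(a,1)); return W
rep("case top",[[371,184],[468,210],[456,255],[359,222]],.056)
rep("former top",[[218,262],[307,283],[304,307],[216,287]],.056)
rep("knob tin",[[697,251]],.084); rep("tin top",[[686,247]],.056)
rep("knob purple",[[621,230]],.084)
rep("cap A",[[268,82]],.078);rep("cap B",[[264,172]],.078);rep("yellow",[[346,110]],.078)
rep("chest inner main rim",[[424,3],[416,130]],.11)
# masks
h=cv2.cvtColor(c,cv2.COLOR_RGB2HSV)
for n,lo,hi,roi,zz in(("case",(2,120,60),(12,255,170),(245,115,335,185),.056),("green",(45,60,30),(95,255,255),(150,180,225,215),.084),("white",(0,0,190),(179,60,255),(165,30,260,140),.078),("former",(15,40,120),(30,140,255),(148,172,225,220),.056)):
    b,m=blobs(c,lo,hi,25,roi)
    for ce,st in b:
        print(n,(np.array(ce)/s).round(0),st[4],wplane(ce,fl,f,T,zz)[0].round(4))
E
```

```text
case top [0.4393 0.1758] [0.104, 0.049, 0.108, 0.042] ang -102.0
former top [0.3597 0.3404] [0.105, 0.028, 0.105, 0.029] ang -100.8
knob tin [ 0.4316 -0.1521]  ang 0
tin top [ 0.4314 -0.1551]  ang 0
knob purple [ 0.4458 -0.0443]  ang 0
cap A [0.5752 0.3286]  ang 0
cap B [0.4829 0.3291]  ang 0
yellow [0.5458 0.2482]  ang 0
chest inner main rim [0.5877 0.1793] [0.124, 0.124] ang 179.2
case [406. 209.] 812 [0.4477 0.1849 0.056 ]
case [394. 181.] 25 [0.4764 0.1983 0.056 ]
case [425. 232.] 188 [0.425  0.1629 0.056 ]
green [255. 289.] 170 [0.362  0.3382 0.084 ]
white [264.  77.] 275 [0.5801 0.333  0.078 ]
white [342. 107.] 308 [0.5489 0.2521 0.078 ]
white [260. 172.] 280 [0.4832 0.3329 0.078 ]
former [267. 278.] 1688 [0.3675 0.3327 0.056 ]
```

```bash
python3 p.py .4385 .176 .041 -.227; python3 - <<'E'
from w import *
z=np.load("w2.npz"); f=dict(cx=z["cx"],cy=z["cy"]);fl=float(z["fl"]);T=z["T"]; s=.7
for q in((414,203),(411,242),(410,201),(425,204),(416,243),(404,241)):print(q,wplane(np.array(q)*s,fl,f,T,.084)[0].round(4))
E
```

```text
turn-first x 0.90 y 0.41 z 12.36 az 3.14
no-turn x 0.75 y 0.64 z 12.36 az 3.14
pose [0.4189 0.1911 0.3499] [3.141 0.    0.047] F [ 0.4 -0.9  0.6] w 0.0873 gf 0.0 t 16.2 q7 -1.99
(414, 203) [0.4566 0.1775 0.084 ]
(411, 242) [0.4179 0.1784 0.084 ]
(410, 201) [0.4584 0.1815 0.084 ]
(425, 204) [0.4562 0.1668 0.084 ]
(416, 243) [0.4172 0.1734 0.084 ]
(404, 241) [0.4186 0.1854 0.084 ]
```

Request:
move_arm(
  series=[
    [[0,0,1,0,0,0.8,-1],[0,0,1,0,0,0.8,-1],[0,0,1,0,0,0.8,-1],[0,0,1,0,0,0.74,-1],[0.88,0.37,1,0,0,0,-1],[0,0,1,0,0,0,-1],[0,0,1,0,0,0,-1],[0,0,1,0,0,0,-1],[0,0,1,0,0,0,-1],[0,0,1,0,0,0,-1],[0,0,1,0,0,0,-1],[0,0,0.8,0,0,0,-1],[0,0,0.5,0,0,0,-1],[0,0,0,0,0,0,-1]],
  ],
)

```text
clock: 17.98
tcp_pos: [0.4379, 0.1775, 0.0419]
tcp_rot: [3.141, 0.001, -0.226]
wrist_force: [0.1, 0.7, 0.4]
grip_width: 0.0869
gripper_force: 0.0
```

Request:
move_arm(
  series=[
    [[0,0,0,0,0,0,1],[0,0,0,0,0,0,1],[0,0,0,0,0,0,1],[0,0,0,0,0,0,1],[0,0,0,0,0,0,1],[0,0,0,0,0,0,1],[0,0,0,0,0,0,1],[0,0,0,0,0,0,1],[0,0,0,0,0,0,1]],
  ],
)

```text
clock: 19.1
tcp_pos: [0.4383, 0.1778, 0.0424]
tcp_rot: [3.141, 0.0, -0.226]
wrist_force: [-0.6, -0.6, 0.7]
grip_width: 0.0135
gripper_force: 30.0
```

Gripped (13.5 mm, 30 N). Lift and turn to line up with the chest.

Request:
move_arm(
  series=[
    [[0,0,-0.5,0,0,0,1],[0,0,-1,0,0,0,1],[0,0,-1,0,0,-0.5,1],[0,0,-1,0,0,-1,1],[0,0,-1,0,0,-1,1],[0,0,-1,0,0,-1,1],[0,0,-1,0,0,-1,1],[0,0,-1,0,0,-1,1],[0,0,-1,0,0,-1,1],[0,0,0,0,0,-1,1],[0,0,0,0,0,-1,1],[0,0,0,0,0,-1,1],[0,0,0,0,0,-1,1],[0,0,0,0,0,-1,1],[0,0,0,0,0,-1,1],[0,0,0,0,0,-1,1],[0,0,0,0,0,-1,1],[0,0,0,0,0,-1,1],[0,0,0,0,0,-1,1],[0,0,0,0,0,-1,1]],
  ],
)

```text
clock: 21.6
tcp_pos: [0.4377, 0.1783, 0.2553]
tcp_rot: [-3.141, -0.0, 1.305]
wrist_force: [0.4, 0.2, -4.4]
grip_width: 0.0138
gripper_force: 29.9
```

Request:
move_arm(
  series=[
    [[0,0,0,0,0,-1,1],[0,0,0,0,0,-1,1],[0,0,0,0,0,-1,1],[0,0,0,0,0,-0.63,1],[0,0,0,0,0,0,1],[0,0,0,0,0,0,1]],
  ],
)

```text
clock: 22.35
tcp_pos: [0.4381, 0.1782, 0.2551]
tcp_rot: [-3.142, -0.0, 1.617]
wrist_force: [-0.6, 0.0, -3.8]
grip_width: 0.0137
gripper_force: 29.9
```

```bash
cat > ch.py <<'E'
import sys
from p import *
a=np.radians(2.65);M=np.array([[np.cos(a),-np.sin(a)],[np.sin(a),np.cos(a)]]);t=np.array([.6055,-.038])
if __name__=="__main__":
    x,y,z=map(float,sys.argv[1:4]); off=float(sys.argv[4]) if len(sys.argv)>4 else 90
    q=t+M@[x,y]; print(q.round(4)); plan(q[0],q[1],z,a+np.radians(off))
    print("tcp in chest",((np.array(r.observe()["tcp_pos"])[:2]-t)@M).round(4))
E
python3 ch.py 0 .1 .22; python3 - <<'E'
from w import *
c,fl,f,T=wcam(); cv2.imwrite("pics/w3raw.png",c[:,:,::-1])
E
```

```text
[0.6009 0.0619]
turn-first x -4.95 y 6.29 z 1.41 az 0.00
no-turn x -4.95 y 6.29 z 1.41 az 0.00
pose [0.4381 0.1782 0.2551] [-3.142 -0.     1.617] F [-0.6  0.  -3.8] w 0.0137 gf 29.9 t 22.4 q7 -0.4
tcp in chest [-0.1573  0.2237]
```

Request:
move_arm(
  series=[
    [[-0.7,0.9,0,0,0,0,1],[-0.7,0.9,0,0,0,0,1],[-0.7,0.9,0,0,0,0,1],[-0.7,0.9,0,0,0,0,1],[-0.7,0.9,0,0,0,0,1],[-0.7,0.9,0,0,0,0,1],[-0.75,0.89,0,0,0,0,1],[0,0,0,0,0,0,1],[0,0,0,0,0,0,1]],
  ],
)

```text
clock: 23.52
tcp_pos: [0.6009, 0.0625, 0.2547]
tcp_rot: [-3.141, -0.001, 1.618]
wrist_force: [0.6, 0.6, -3.9]
grip_width: 0.0139
gripper_force: 30.0
```

```bash
python3 ch.py 0 .1 .06; python3 - <<'E'
from w import *
c,fl,f,T=wcam(); cv2.imwrite("pics/w3raw.png",c[:,:,::-1]); np.savez("w3.npz",fl=fl,cx=f["cx"],cy=f["cy"],T=T)
save(cv2.resize(c,(800,600),interpolation=cv2.INTER_CUBIC),"w3.png")
E
```

```text
[0.6009 0.0619]
turn-first x -0.02 y -0.00 z 7.79 az 0.02
no-turn x -0.02 y -0.00 z 7.79 az 0.02
pose [0.6009 0.0625 0.2547] [-3.141e+00 -1.000e-03  1.618e+00] F [ 0.6  0.6 -3.9] w 0.0139 gf 30.0 t 23.5 q7 -0.25
tcp in chest [0.     0.1006]
```

View pics/w3.png

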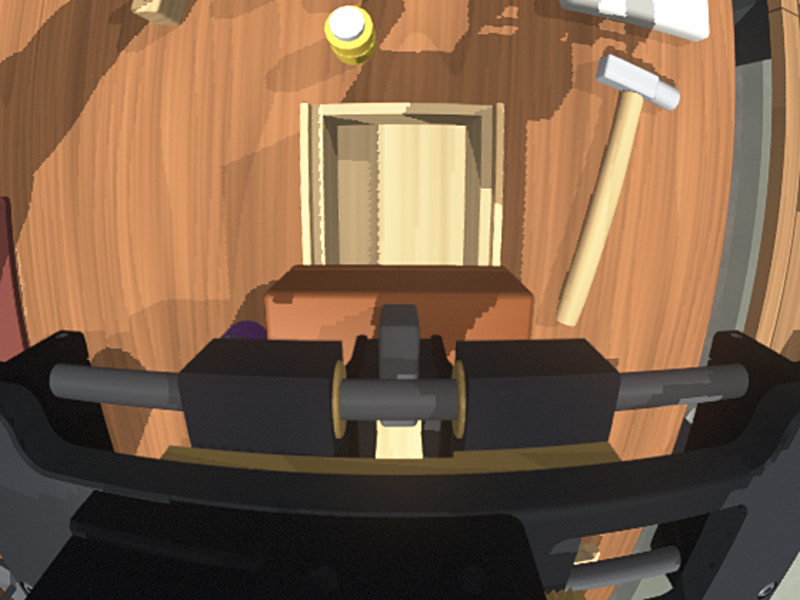

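The wrist view shows the case hanging square over the compartment. The case's top front edge runs from 265 to 533, and the rim's outer edges are at columns ~302 and ~503. Now the lateral centring in the tool frame.

```bash
python3 - <<'E'
from w import *
from ch import M,t
z=np.load("w3.npz"); f=dict(cx=z["cx"],cy=z["cy"]);fl=float(z["fl"]);T=z["T"]; s=.7
def rep(n,px,zz): 
    W=wplane(np.array(px)*s,fl,f,T,zz)[:,:2]; print(n,((W-t)@M).round(4).tolist())
rep("rim",[(301.5,108),(504,108),(302,260),(502.5,260)],.11)
rep("inner floor corners",[(337,124),(468,124)],.008)
rep("case top front",[(265,296),(533,296)],.2683)
rep("case bottom front",[(295,267),(504,267)],.2123)
g=cv2.cvtColor(cv2.imread("pics/w3raw.png"),cv2.COLOR_BGR2GRAY)
for row in(100,130,160): print(row,g[row,205:225].tolist(),g[row,340:360].tolist())
for row in(207,): print(row,g[row,180:195].tolist(),g[row,365:380].tolist())
E
```

```text
rim [[-0.0702, 0.2174], [0.0741, 0.218], [-0.0722, 0.1062], [0.0759, 0.1065]]
inner floor corners [[-0.0581, 0.2148], [0.0629, 0.2152]]
case top front [[-0.0541, 0.123], [0.0529, 0.1232]]
case bottom front [[-0.054, 0.1227], [0.0533, 0.123]]
100 [148, 149, 148, 143, 151, 234, 246, 244, 245, 244, 204, 107, 107, 160, 179, 180, 174, 186, 249, 250] [146, 145, 149, 145, 111, 87, 94, 131, 179, 177, 179, 182, 142, 98, 93, 98, 103, 103, 100, 97]
130 [150, 149, 147, 144, 146, 203, 248, 246, 245, 248, 236, 156, 108, 137, 176, 179, 179, 175, 194, 249] [144, 145, 145, 127, 100, 94, 112, 176, 185, 182, 185, 174, 111, 94, 97, 103, 101, 104, 102, 102]
160 [149, 149, 146, 146, 145, 144, 195, 250, 246, 245, 247, 225, 118, 105, 153, 179, 178, 175, 171, 186] [232, 234, 222, 140, 125, 145, 247, 246, 244, 246, 241, 126, 94, 103, 106, 103, 104, 105, 105, 104]
207 [84, 86, 88, 84, 83, 91, 105, 115, 118, 120, 120, 103, 83, 80, 83] [98, 99, 97, 99, 98, 99, 90, 88, 113, 147, 152, 150, 152, 155, 166]
```

Chest centre lies about 1.5-2 mm towards +x of the case centre, so I shift 0.07 units and lower in two stages.

Request:
move_arm(
  series=[
    [[0,0.07,0,0,0,0,1],[0,0,0.8,0,0,0,1],[0,0,0.8,0,0,0,1],[0,0,0.8,0,0,0,1],[0,0,0.6,0,0,0,1],[0,0,0.5,0,0,0,1],[0,0,0.5,0,0,0,1],[0,0,0.5,0,0,0,1],[0,0,0.5,0,0,0,1],[0,0,0,0,0,0,1]],
  ],
)

```text
clock: 24.82
tcp_pos: [0.6023, 0.0619, 0.1287]
tcp_rot: [-3.14, -0.0, 1.618]
wrist_force: [0.0, -0.6, -4.5]
grip_width: 0.0133
gripper_force: 30.0
```

Request:
move_arm(
  series=[
    [[0,0,0.5,0,0,0,1],[0,0,0.5,0,0,0,1],[0,0,0.5,0,0,0,1],[0,0,0.5,0,0,0,1],[0,0,0.5,0,0,0,1],[0,0,0.3,0,0,0,1],[0,0,0.2,0,0,0,1],[0,0,0,0,0,0,1]],
  ],
)

```text
clock: 25.82
tcp_pos: [0.6029, 0.062, 0.0548]
tcp_rot: [-3.141, -0.0, 1.619]
wrist_force: [-0.2, 0.3, -4.5]
grip_width: 0.0138
gripper_force: 30.0
```

Request:
move_arm(
  series=[
    [[0,0,0.1,0,0,0,1],[0,0,0.06,0,0,0,1],[0,0,0,0,0,0,1],[0,0,0,0,0,0,0.3],[0,0,0,0,0,0,0.3],[0,0,0,0,0,0,0.3],[0,0,0,0,0,0,0.3],[0,0,-0.3,0,0,0,0.3],[0,0,-0.7,0,0,0,0.3],[0,0,-1,0,0,0,0.3],[0,0,-1,0,0,0,0.3],[0,0,-1,0,0,0,0.3],[0,0,-1,0,0,0,-1],[0,0,-1,0,0,0,-1],[0,0,-1,0,0,0,-1]],
  ],
)

```text
clock: 27.7
tcp_pos: [0.6031, 0.0622, 0.2284]
tcp_rot: [3.14, -0.0, 1.619]
wrist_force: [-0.8, 0.4, 0.6]
grip_width: 0.0529
gripper_force: 0.0
```

```bash
sed -i 's/.6055,-.038/.6070,-.038/' ch.py; python3 p.py .362 .339 .23 -.2
```

```text
turn-first x 11.65 y 8.93 z -0.06 az -15.16
no-turn x 11.52 y -9.10 z -0.06 az -15.16
pose [0.6031 0.0622 0.2284] [ 3.14  -0.     1.619] F [-0.8  0.4  0.6] w 0.0529 gf 0.0 t 27.7 q7 -0.25
```

Request:
move_arm(
  series=[
    [[0.96,-0.76,0,0,0,0,-1],[0.96,-0.76,0,0,0,0,-1],[0.96,-0.76,0,0,0,0,-1],[0.96,-0.76,0,0,0,0,-1],[0.96,-0.76,0,0,0,0,-1],[0.96,-0.76,0,0,0,0,-1],[0.96,-0.76,0,0,0,0,-1],[0.96,-0.76,0,0,0,0,-1],[0.96,-0.76,0,0,0,0,-1],[0.96,-0.76,0,0,0,0,-1],[0.96,-0.76,0,0,0,0,-1],[0.96,-0.76,0,0,0,0,-1],[0,0,0,0,0,-1,-1],[0,0,0,0,0,-1,-1],[0,0,0,0,0,-1,-1],[0,0,0,0,0,-1,-1],[0,0,0,0,0,-1,-1],[0,0,0,0,0,-1,-1],[0,0,0,0,0,-1,-1],[0,0,0,0,0,-1,-1]],
  ],
)

```text
clock: 30.2
tcp_pos: [0.3614, 0.3392, 0.2273]
tcp_rot: [3.14, 0.001, 2.32]
wrist_force: [-0.2, 0.2, 0.5]
grip_width: 0.0867
gripper_force: 0.0
```

Request:
move_arm(
  series=[
    [[0,0,0,0,0,-1,-1],[0,0,0,0,0,-1,-1],[0,0,0,0,0,-1,-1],[0,0,0,0,0,-1,-1],[0,0,0,0,0,-1,-1],[0,0,0,0,0,-1,-1],[0,0,0,0,0,-1,-1],[0,0,0,0,0,-0.3,-1],[0,0,0,0,0,0,-1],[0,0,0,0,0,0,-1]],
  ],
)

```text
clock: 31.45
tcp_pos: [0.3615, 0.3388, 0.2262]
tcp_rot: [3.142, 0.0, 2.953]
wrist_force: [0.4, 0.3, -1.1]
grip_width: 0.0871
gripper_force: 0.0
```

```bash
python3 p.py .361 .339 .041 2.953
```

```text
turn-first x 0.02 y 0.00 z 7.41 az -0.01
no-turn x 0.02 y 0.00 z 7.41 az -0.01
pose [0.3615 0.3388 0.2262] [3.142 0.    2.953] F [ 0.4  0.3 -1.1] w 0.0871 gf 0.0 t 31.4 q7 0.51
```

Request:
move_arm(
  series=[
    [[0,0,1,0,0,0,-1],[0,0,1,0,0,0,-1],[0,0,1,0,0,0,-1],[0,0,1,0,0,0,-1],[0,0,1,0,0,0,-1],[0,0,1,0,0,0,-1],[0,0,0.8,0,0,0,-1],[0,0,0.57,0,0,0,-1],[0,0,0,0,0,0,-1],[0,0,0,0,0,0,1],[0,0,0,0,0,0,1],[0,0,0,0,0,0,1],[0,0,0,0,0,0,1],[0,0,0,0,0,0,1],[0,0,0,0,0,0,1],[0,0,0,0,0,0,1],[0,0,0,0,0,0,1],[0,0,0,0,0,0,1],[0,0,0,0,0,0,1]],
  ],
)

```text
clock: 33.83
tcp_pos: [0.3617, 0.3392, 0.0419]
tcp_rot: [3.141, 0.0, 2.954]
wrist_force: [1.5, 2.5, 1.0]
grip_width: 0.0136
gripper_force: 30.0
```

Request:
move_arm(
  series=[
    [[0,0,-0.5,0,0,0,1],[0,0,-1,0,0,0,1],[0,0,-1,0,0,0.5,1],[0,0,-1,0,0,1,1],[0,0,-1,0,0,1,1],[0,0,-1,0,0,1,1],[0,0,-1,0,0,1,1],[0,0,-1,0,0,1,1],[0,0,-1,0,0,1,1],[0,0,0,0,0,1,1],[0,0,0,0,0,1,1],[0,0,0,0,0,1,1],[0,0,0,0,0,1,1],[0,0,0,0,0,1,1],[0,0,0,0,0,1,1],[0,0,0,0,0,1,1],[0,0,0,0,0,1,1],[0,0,0,0,0,0.8,1],[0,0,0,0,0,0,1],[0,0,0,0,0,0,1]],
  ],
)

```text
clock: 36.33
tcp_pos: [0.3613, 0.3387, 0.2544]
tcp_rot: [-3.141, 0.0, 1.62]
wrist_force: [1.0, 0.1, -3.3]
grip_width: 0.0137
gripper_force: 30.0
```

```bash
python3 ch.py 0 .04 .23
```

```text
[0.6052 0.002 ]
turn-first x -13.91 y 9.12 z 0.97 az 0.04
no-turn x -13.93 y 9.08 z 0.97 az 0.04
pose [0.3613 0.3387 0.2544] [-3.141  0.     1.62 ] F [ 1.   0.1 -3.3] w 0.0137 gf 30.0 t 36.3 q7 -0.81
tcp in chest [-0.2281  0.3876]
```

Request:
move_arm(
  series=[
    [[-0.93,0.61,0,0,0,0,1],[-0.93,0.61,0,0,0,0,1],[-0.93,0.61,0,0,0,0,1],[-0.93,0.61,0,0,0,0,1],[-0.93,0.61,0,0,0,0,1],[-0.93,0.61,0,0,0,0,1],[-0.93,0.61,0,0,0,0,1],[-0.93,0.61,0,0,0,0,1],[-0.93,0.61,0,0,0,0,1],[-0.93,0.61,0,0,0,0,1],[-0.93,0.61,0,0,0,0,1],[-0.93,0.61,0,0,0,0,1],[-0.93,0.61,0,0,0,0,1],[-0.93,0.61,0,0,0,0,1],[-0.9,0.57,0,0,0,0.04,1],[0,0,0,0,0,0,1],[0,0,0,0,0,0,1]],
  ],
)

```text
clock: 38.45
tcp_pos: [0.6057, 0.0025, 0.2541]
tcp_rot: [-3.141, -0.001, 1.615]
wrist_force: [-0.1, -0.1, -3.9]
grip_width: 0.0139
gripper_force: 30.0
```

```bash
python3 ch.py 0 .04 .0524;python3 - <<'E'
from w import *
c,fl,f,T=wcam(); cv2.imwrite("pics/w4raw.png",c[:,:,::-1]); np.savez("w4.npz",fl=fl,cx=f["cx"],cy=f["cy"],T=T)
save(cv2.resize(c,(800,600),interpolation=cv2.INTER_CUBIC)[60:460,100:700],"w4.png")
E
```

```text
[0.6052 0.002 ]
turn-first x -0.02 y -0.02 z 8.07 az -0.02
no-turn x -0.02 y -0.02 z 8.07 az -0.02
pose [0.6057 0.0025 0.2541] [-3.141e+00 -1.000e-03  1.615e+00] F [-0.1 -0.1 -3.9] w 0.0139 gf 30.0 t 38.5 q7 -0.13
tcp in chest [0.0005 0.0405]
```

View pics/w4.png

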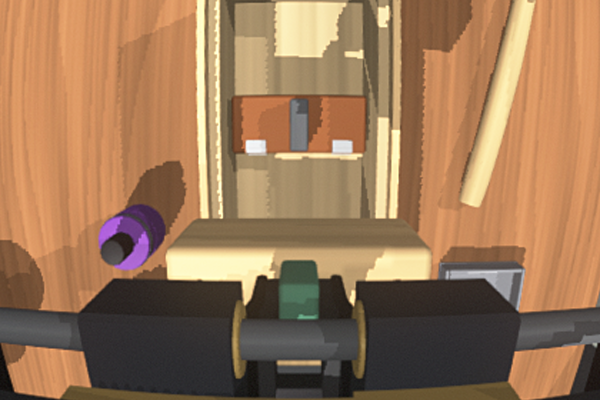

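The tan case stands square in the compartment (crop 233-367 × 97-153), with clear space between it and the divider for the former. Lowering the former.

Request:
move_arm(
  series=[
    [[0,0,0.8,0,0,0,1],[0,0,0.8,0,0,0,1],[0,0,0.8,0,0,0,1],[0,0,0.6,0,0,0,1],[0,0,0.5,0,0,0,1],[0,0,0.5,0,0,0,1],[0,0,0.5,0,0,0,1],[0,0,0.5,0,0,0,1],[0,0,0,0,0,0,1]],
  ],
)

```text
clock: 39.62
tcp_pos: [0.6049, 0.002, 0.128]
tcp_rot: [-3.14, -0.0, 1.615]
wrist_force: [-0.1, 0.2, -3.9]
grip_width: 0.0137
gripper_force: 30.0
```

Request:
move_arm(
  series=[
    [[0,0,0.5,0,0,0,1],[0,0,0.5,0,0,0,1],[0,0,0.5,0,0,0,1],[0,0,0.5,0,0,0,1],[0,0,0.5,0,0,0,1],[0,0,0.3,0,0,0,1],[0,0,0.2,0,0,0,1],[0,0,0,0,0,0,1]],
  ],
)

```text
clock: 40.62
tcp_pos: [0.6055, 0.0021, 0.054]
tcp_rot: [-3.141, -0.0, 1.615]
wrist_force: [0.0, -0.1, -3.0]
grip_width: 0.0136
gripper_force: 30.0
```

Request:
move_arm(
  series=[
    [[0,0,0.1,0,0,0,1],[0,0,0,0,0,0,1],[0,0,0,0,0,0,0.3],[0,0,0,0,0,0,0.3],[0,0,0,0,0,0,0.3],[0,0,0,0,0,0,0.3],[0,0,-0.3,0,0,0,0.3],[0,0,-0.7,0,0,0,0.3],[0,0,-1,0,0,0,0.3],[0,0,-1,0,0,0,0.3],[0,0,-1,0,0,0,0.3],[0,0,-1,0,0,0,-1],[0,0,-1,0,0,0,-1],[0,0,0,0,0,0,-1]],
  ],
)

```text
clock: 42.38
tcp_pos: [0.607, 0.0024, 0.2051]
tcp_rot: [3.137, 0.0, 1.615]
wrist_force: [0.4, 0.6, 0.4]
grip_width: 0.0527
gripper_force: 0.0
```

```bash
python3 p.py .4315 -.155 .25 1.615
```

```text
turn-first x -5.98 y -7.29 z -1.80 az 0.00
no-turn x -5.98 y -7.29 z -1.80 az 0.00
pose [0.607  0.0024 0.2051] [3.137 0.    1.615] F [0.4 0.6 0.4] w 0.0527 gf 0.0 t 42.4 q7 -0.15
```

```bash
python3 - <<'E'
from m import *
_,K,f=cam("scene"); _,K2,f2=cam("side")
c=cv2.imread("pics/s.raw.png")[:,:,::-1]; d=cv2.imread("pics/d.raw.png")[:,:,::-1]
b1,_=blobs(c,(0,0,0),(179,255,60),10,(240,165,260,185)); b2,_=blobs(d,(0,0,0),(179,255,75),10,(330,178,350,198)); print(b1,b2)
P=[k@np.c_[cv2.Rodrigues(np.array(g["rvec"],float))[0],np.array(g["tvec"],float)] for k,g in((K,f),(K2,f2))]
X=cv2.triangulatePoints(P[0],P[1],np.array(b1[0][0]).reshape(2,1),np.array(b2[0][0]).reshape(2,1));print((X[:3]/X[3]).ravel())
E
```

```text
[([249.3, 175.2], [246, 170, 7, 11, 56])] [([338.9, 185.6], [336, 182, 7, 9, 50])]
[ 0.43243269 -0.15931357  0.07187916]
```

Request:
move_arm(
  series=[
    [[-0.6,-0.73,-0.2,0,0,0,-1],[-0.6,-0.73,-0.2,0,0,0,-1],[-0.6,-0.73,-0.2,0,0,0,-1],[-0.6,-0.73,-0.2,0,0,0,-1],[-0.6,-0.73,0,0,0,0,-1],[-0.6,-0.73,0,0,0,0,-1],[-0.6,-0.73,0,0,0,0,-1],[-0.6,-0.73,0,0,0,0,-1],[-0.6,-0.73,0,0,0,0,-1],[-0.58,-0.72,0,0,0,0,-1],[0,0,0,0,0,0,-1],[0,0,0,0,0,0,-1]],
  ],
)

```text
clock: 43.98
tcp_pos: [0.4303, -0.1547, 0.2214]
tcp_rot: [-3.141, -0.0, 1.615]
wrist_force: [0.0, 0.4, 1.3]
grip_width: 0.0874
gripper_force: 0.0
```

Request:
move_arm(
  series=[
    [[-0.09,0.06,1,0,0,0,-1],[0,0,1,0,0,0,-1],[0,0,1,0,0,0,-1],[0,0,1,0,0,0,-1],[0,0,1,0,0,0,-1],[0,0,1,0,0,0,-1],[0,0,0.7,0,0,0,-1],[0,0,0.45,0,0,0,-1],[0,0,0,0,0,0,-1],[0,0,0,0,0,0,1],[0,0,0,0,0,0,1],[0,0,0,0,0,0,1],[0,0,0,0,0,0,1],[0,0,0,0,0,0,1],[0,0,0,0,0,0,1],[0,0,0,0,0,0,1],[0,0,0,0,0,0,1],[0,0,0,0,0,0,1],[0,0,0,0,0,0,1]],
  ],
)

```text
clock: 46.35
tcp_pos: [0.4318, -0.1575, 0.043]
tcp_rot: [3.141, -0.0, 1.615]
wrist_force: [1.1, -0.0, -0.4]
grip_width: 0.023
gripper_force: 30.0
```

Request:
move_arm(
  series=[
    [[0,0,-0.5,0,0,0,1],[0,0,-1,0,0,0,1],[0,0,-1,0,0,0,1],[0,0,-1,0,0,0,1],[0,0,-1,0,0,0,1],[0,0,-1,0,0,0,1],[0,0,-1,0,0,0,1],[0,0,-1,0,0,0,1],[0,0,-0.8,0,0,0,1],[0,0,0,0,0,0,1]],
  ],
)

```text
clock: 47.6
tcp_pos: [0.4323, -0.1576, 0.2521]
tcp_rot: [3.139, 0.001, 1.615]
wrist_force: [-0.8, 0.5, -2.3]
grip_width: 0.0228
gripper_force: 30.0
```

```bash
python3 ch.py 0 .17 .25
```

```text
[0.5991 0.1318]
turn-first x 11.25 y 7.20 z 0.08 az -0.02
no-turn x 11.27 y 7.18 z 0.08 az -0.02
pose [ 0.4323 -0.1576  0.2521] [3.139e+00 1.000e-03 1.615e+00] F [-0.8  0.5 -2.3] w 0.0228 gf 30.0 t 47.6 q7 0.33
tcp in chest [-0.1801 -0.1113]
```

Request:
move_arm(
  series=[
    [[0.94,0.6,0,0,0,0,1],[0.94,0.6,0,0,0,0,1],[0.94,0.6,0,0,0,0,1],[0.94,0.6,0,0,0,0,1],[0.94,0.6,0,0,0,0,1],[0.94,0.6,0,0,0,0,1],[0.94,0.6,0,0,0,0,1],[0.94,0.6,0,0,0,0,1],[0.94,0.6,0,0,0,0,1],[0.94,0.6,0,0,0,0,1],[0.94,0.6,0,0,0,0,1],[0.91,0.6,0,0,0,0,1],[0,0,0,0,0,0,1],[0,0,0.8,0,0,0,1],[0,0,0.8,0,0,0,1],[0,0,0.8,0,0,0,1],[0,0,0.8,0,0,0,1],[0,0,0.8,0,0,0,1],[0,0,0.8,0,0,0,1],[0,0,0,0,0,0,1]],
  ],
)

```text
clock: 50.1
tcp_pos: [0.598, 0.1311, 0.1284]
tcp_rot: [-3.138, 0.0, 1.615]
wrist_force: [-0.7, 0.1, -2.2]
grip_width: 0.023
gripper_force: 30.0
```

```bash
python3 ch.py 0 .17 .0525
```

```text
[0.5991 0.1318]
turn-first x 0.03 y 0.05 z 3.04 az -0.02
no-turn x 0.03 y 0.05 z 3.04 az -0.02
pose [0.598  0.1311 0.1284] [-3.138  0.     1.615] F [-0.7  0.1 -2.2] w 0.023 gf 30.0 t 50.1 q7 -0.42
tcp in chest [-0.0011  0.1693]
```

Request:
move_arm(
  series=[
    [[0,0,0.6,0,0,0,1],[0,0,0.6,0,0,0,1],[0,0,0.6,0,0,0,1],[0,0,0.6,0,0,0,1],[0,0,0.4,0,0,0,1],[0,0,0.2,0,0,0,1],[0,0,0,0,0,0,1],[0,0,0,0,0,0,0.2],[0,0,0,0,0,0,0.2],[0,0,0,0,0,0,0.2],[0,0,0,0,0,0,0.2],[0,0,-0.3,0,0,0,0.2],[0,0,-0.7,0,0,0,0.2],[0,0,-1,0,0,0,0.2],[0,0,-1,0,0,0,0.2],[0,0,-1,0,0,0,0.2],[0,0,-1,0,0,0,0.2],[0,0,-1,0,0,0,-1],[0,0,-1,0,0,0,-1],[0,0,0,0,0,0,-1]],
  ],
)

```text
clock: 52.6
tcp_pos: [0.6002, 0.1321, 0.2338]
tcp_rot: [3.137, -0.001, 1.615]
wrist_force: [0.4, 0.0, -0.5]
grip_width: 0.0568
gripper_force: 0.0
```

```bash
python3 - <<'E'
from w import *
from ch import t,M
c,K,f=cam("scene"); d,K2,f2=cam("side"); w,fl,fw,T=wcam()
g=cv2.resize(c[165:265,180:380],(800,400),interpolation=cv2.INTER_CUBIC);h=cv2.resize(d[150:250,230:350],(240,200),interpolation=cv2.INTER_CUBIC); k=cv2.resize(w[60:260,140:420],(280,200),interpolation=cv2.INTER_AREA)
o=np.zeros((600,800,3),np.uint8);o[:400]=g;o[400:,:240]=h;o[400:,250:530]=k;save(o,"chk.png")
E
python3 p.py .6102 -.1485 .25 .047; python3 ch.py 0 -.111 .25 0
```

```text
turn-first x -0.07 y 11.20 z -0.79 az 17.97
no-turn x -11.20 y -0.04 z -0.79 az 17.97
pose [0.5988 0.1313 0.2301] [-3.141  0.     1.615] F [-0.1  0.5 -0.4] w 0.0689 gf 0.0 t 52.8 q7 -0.39
[ 0.6121 -0.1489]
turn-first x 0.01 y 11.22 z -0.79 az 17.98
no-turn x -11.22 y 0.04 z -0.79 az 17.98
pose [0.5988 0.1313 0.2301] [-3.141  0.     1.615] F [-0.1  0.5 -0.4] w 0.0689 gf 0.0 t 52.8 q7 -0.39
tcp in chest [-0.0004  0.1695]
```

View pics/chk.png

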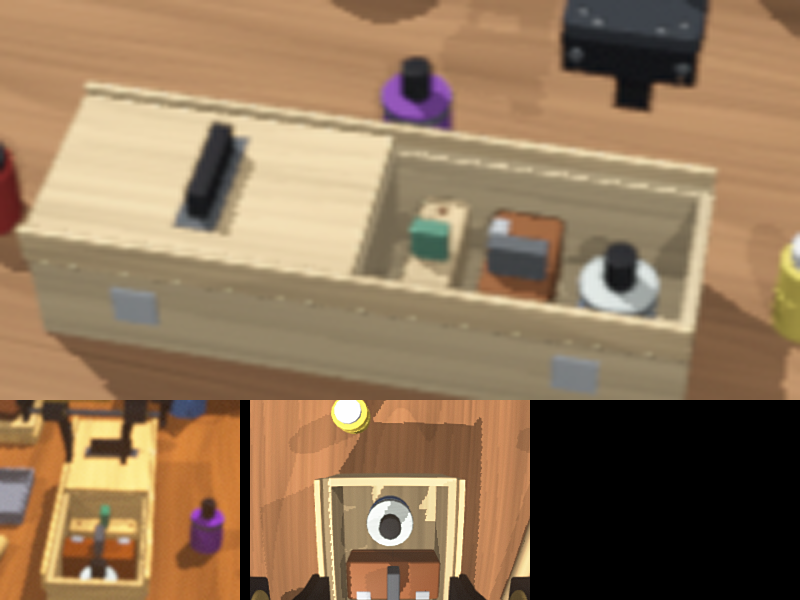

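All three goods stand upright in the compartment: former (435,240), case (520,250) and tin (620,285) in the check picture. The cover bar is at (210,172). Now closing the cover.

Request:
move_arm(
  series=[
    [[-0.93,0,0,0,0,1,-1],[0,0,0,0,0,1,-1],[0,0,0,0,0,1,-1],[0,0,0,0,0,1,-1],[0,0,0,0,0,1,-1],[0,0,0,0,0,1,-1],[0,0,0,0,0,1,-1],[0,0,0,0,0,1,-1],[0,0,0,0,0,1,-1],[0,0,0,0,0,1,-1],[0,0,0,0,0,1,-1],[0,0,0,0,0,1,-1],[0,0,0,0,0,1,-1],[0,0,0,0,0,1,-1],[0,0,0,0,0,1,-1],[0,0,0,0,0,1,-1],[0,0,0,0,0,1,-1],[0,0,0,0,0,0.98,-1],[0,0,0,0,0,0,-1]],
  ],
)

```text
clock: 55.12
tcp_pos: [0.5997, 0.1081, 0.2296]
tcp_rot: [3.141, 0.001, 0.047]
wrist_force: [1.4, -1.3, -0.0]
grip_width: 0.0872
gripper_force: 0.0
```

```bash
python3 p.py .6105 -.1485 .0874 .047
```

```text
turn-first x -0.05 y 10.27 z 5.69 az -0.00
no-turn x -0.05 y 10.27 z 5.69 az -0.00
pose [0.5997 0.1081 0.2296] [3.141e+00 1.000e-03 4.700e-02] F [ 1.4 -1.3 -0. ] w 0.0872 gf 0.0 t 55.1 q7 -1.86
```

Request:
move_arm(
  series=[
    [[0,0.93,0,0,0,0,-1],[0,0.93,0,0,0,0,-1],[0,0.93,0,0,0,0,-1],[0,0.93,0,0,0,0,-1],[0,0.93,0,0,0,0,-1],[0,0.93,0,0,0,0,-1],[0,0.93,0,0,0,0,-1],[0,0.93,0,0,0,0,-1],[0,0.93,0,0,0,0,-1],[0,0.93,0,0,0,0,-1],[0,0.97,0,0,0,0,-1],[0,0,0.5,0,0,0,-1],[0,0,1,0,0,0,-1],[0,0,1,0,0,0,-1],[0,0,1,0,0,0,-1],[0,0,0.8,0,0,0,-1],[0,0,0.7,0,0,0,-1],[0,0,0.4,0,0,0,-1],[0,0,0.25,0,0,0,-1],[0,0,0,0,0,0,-1]],
  ],
)

```text
clock: 57.62
tcp_pos: [0.612, -0.1483, 0.0892]
tcp_rot: [-3.142, -0.0, 0.046]
wrist_force: [-0.3, 0.6, 1.4]
grip_width: 0.0868
gripper_force: 0.0
```

Request:
move_arm(
  series=[
    [[0,0,0,0,0,0,1],[0,0,0,0,0,0,1],[0,0,0,0,0,0,1],[0,0,0,0,0,0,1],[0,0,0,0,0,0,1],[0,0,0,0,0,0,1],[0,0,0,0,0,0,1],[0,0,0,0,0,0,1],[0,0,0,0,0,0,1]],
  ],
)

```text
clock: 58.75
tcp_pos: [0.6119, -0.1483, 0.0892]
tcp_rot: [-3.142, 0.0, 0.046]
wrist_force: [-0.9, -0.0, -0.0]
grip_width: 0.0158
gripper_force: 30.0
```

Request:
move_arm(
  series=[
    [[0,-0.5,0,0,0,0,1],[0,-0.8,0,0,0,0,1],[0,-0.8,0,0,0,0,1],[0,-0.8,0,0,0,0,1],[0,-0.8,0,0,0,0,1],[0,-0.8,0,0,0,0,1],[0,-0.8,0,0,0,0,1],[0,-0.8,0,0,0,0,1],[0,-0.8,0,0,0,0,1],[0,-0.8,0,0,0,0,1],[0,-0.5,0,0,0,0,1],[0,-0.3,0,0,0,0,1],[0,-0.2,0,0,0,0,1],[0,-0.1,0,0,0,0,1],[0,0,0,0,0,0,1]],
  ],
)

```text
clock: 60.62
tcp_pos: [0.6018, 0.0716, 0.0892]
tcp_rot: [-3.141, 0.0, 0.046]
wrist_force: [2.2, -1.0, -1.7]
grip_width: 0.016
gripper_force: 30.0
```

Request:
move_arm(
  series=[
    [[0,-0.1,0,0,0,0,1],[0,-0.1,0,0,0,0,1],[0,0,0,0,0,0,1]],
  ],
)

```text
clock: 61.0
tcp_pos: [0.6017, 0.0733, 0.0892]
tcp_rot: [3.138, 0.0, 0.043]
wrist_force: [1.6, -8.5, -0.7]
grip_width: 0.0153
gripper_force: 30.0
```

Request:
move_arm(
  series=[
    [[0,-0.1,0,0,0,0,1],[0,-0.1,0,0,0,0,1],[0,0,0,0,0,0,1]],
  ],
)

```text
clock: 61.38
tcp_pos: [0.6017, 0.0732, 0.0891]
tcp_rot: [3.133, 0.001, 0.04]
wrist_force: [0.5, -21.9, 2.4]
grip_width: 0.016
gripper_force: 30.1
```

The cover is home: it stalled at 222 mm from the end stop, with force rising against the stop. Releasing; next is bottle B. I'll squeeze it once across y to centre it, then turn and grip across x.

Request:
move_arm(
  series=[
    [[0,0,0,0,0,0,-1],[0,0,0,0,0,0,-1],[0,0,0,0,0,0,-1],[0,0,0,0,0,0,-1],[0,0,-0.5,0,0,0,-1],[0,0,-1,0,0,0,-1],[0,0,-1,0,0,0,-1],[0,0,-1,0,0,0,-1],[0,0,-1,0,0,0,-1],[0,0,-0.5,0,0,0,-1],[0,0,0,0,0,0,-1]],
  ],
)

```text
clock: 62.75
tcp_pos: [0.6018, 0.0818, 0.2152]
tcp_rot: [-3.141, -0.002, 0.046]
wrist_force: [0.6, 0.5, -0.4]
grip_width: 0.0868
gripper_force: 0.0
```

```bash
sed -i 's/.6070,-.038/.6065,-.038/' ch.py; python3 p.py .484 .333 .2 .046; python3 - <<'E'
from m import *
from ch import t,M
for n in("scene","side"):
    c,K,f=cam(n)
    for ce,s in blobs(c,(0,0,170),(179,60,255),40,(370,200,450,260) if n=="scene" else (260,255,330,305))[0]: print(n,ce,onplane(ce,K,f,.077)[0].round(4))
E
```

```text
turn-first x -4.25 y -10.25 z 0.61 az 0.00
no-turn x -4.24 y -10.26 z 0.61 az 0.00
pose [0.6018 0.0818 0.2152] [-3.141e+00 -2.000e-03  4.600e-02] F [ 0.6  0.5 -0.4] w 0.0868 gf 0.0 t 62.8 q7 -1.81
scene [415.8, 214.3] [0.4833 0.333  0.077 ]
scene [383.0, 226.4] [0.5489 0.2515 0.077 ]
scene [412.8, 240.8] [0.5811 0.3325 0.077 ]
side [291.8, 265.0] [0.5512 0.2524 0.077 ]
side [275.8, 286.6] [0.5823 0.3331 0.077 ]
side [315.7, 289.9] [0.4854 0.3336 0.077 ]
```

Request:
move_arm(
  series=[
    [[-0.39,-0.93,0,0,0,0,-1],[-0.39,-0.93,0,0,0,0,-1],[-0.39,-0.93,0,0,0,0,-1],[-0.39,-0.93,0,0,0,0,-1],[-0.39,-0.93,0,0,0,0,-1],[-0.39,-0.93,0,0,0,0,-1],[-0.39,-0.93,0,0,0,0,-1],[-0.39,-0.93,0,0,0,0,-1],[-0.39,-0.93,0,0,0,0,-1],[-0.39,-0.93,0,0,0,0,-1],[-0.34,-0.96,0,0,0,0,-1],[0,0,0,0,0,0,-1],[0,0,1,0,0,0,-1],[0,0,1,0,0,0,-1],[0,0,1,0,0,0,-1],[0,0,1,0,0,0,-1],[0,0,1,0,0,0,-1],[0,0,0.5,0,0,0,-1],[0,0,0,0,0,0,-1]],
  ],
)

```text
clock: 65.22
tcp_pos: [0.4835, 0.3319, 0.0758]
tcp_rot: [3.141, 0.002, 0.045]
wrist_force: [0.2, 0.0, -0.1]
grip_width: 0.0869
gripper_force: 0.0
```

```bash
python3 p.py .484 .333 .024 .046
```

```text
turn-first x 0.02 y -0.04 z 2.07 az -0.01
no-turn x 0.02 y -0.04 z 2.07 az -0.01
pose [0.4835 0.3319 0.0758] [3.141e+00 2.000e-03 4.500e-02] F [ 0.2  0.  -0.1] w 0.0869 gf 0.0 t 65.2 q7 -2.36
```

Request:
move_arm(
  series=[
    [[0,0,0.8,0,0,0,-1],[0,0,0.7,0,0,0,-1],[0,0,0.55,0,0,0,-1],[0,0,0,0,0,0,-1],[0,0,0,0,0,0,1],[0,0,0,0,0,0,1],[0,0,0,0,0,0,1],[0,0,0,0,0,0,1],[0,0,0,0,0,0,1],[0,0,0,0,0,0,1],[0,0,0,0,0,0,1]],
  ],
)

```text
clock: 66.6
tcp_pos: [0.4838, 0.3329, 0.0255]
tcp_rot: [-3.141, -0.0, 0.046]
wrist_force: [0.0, 0.0, 0.1]
grip_width: 0.0391
gripper_force: 30.0
```

Request:
move_arm(
  series=[
    [[0,0,0,0,0,0,-1],[0,0,0,0,0,0,-1],[0,0,0,0,0,0,-1],[0,0,0,0,0,-1,-1],[0,0,0,0,0,-1,-1],[0,0,0,0,0,-1,-1],[0,0,0,0,0,-1,-1],[0,0,0,0,0,-1,-1],[0,0,0,0,0,-1,-1],[0,0,0,0,0,-1,-1],[0,0,0,0,0,-1,-1],[0,0,0,0,0,-1,-1],[0,0,0,0,0,-1,-1],[0,0,0,0,0,-1,-1],[0,0,0,0,0,-1,-1],[0,0,0,0,0,-1,-1],[0,0,0,0,0,-1,-1],[0,0,0,0,0,-1,-1],[0,0,0,0,0,-1,-1],[0,0,0,0,0,-1,-1]],
  ],
)

```text
clock: 69.1
tcp_pos: [0.4838, 0.3327, 0.0255]
tcp_rot: [3.142, 0.0, 1.532]
wrist_force: [0.7, -0.1, 0.5]
grip_width: 0.0867
gripper_force: 0.0
```

Request:
move_arm(
  series=[
    [[0,0,0,0,0,-1,-1],[0,0,0,0,0,0,-1],[0,0,0,0,0,0,1],[0,0,0,0,0,0,1],[0,0,0,0,0,0,1],[0,0,0,0,0,0,1],[0,0,0,0,0,0,1],[0,0,0,0,0,0,1],[0,0,0,0,0,0,1],[0,0,0,0,0,0,1]],
  ],
)

```text
clock: 70.35
tcp_pos: [0.4838, 0.3329, 0.0255]
tcp_rot: [3.141, -0.0, 1.617]
wrist_force: [0.7, -0.5, 0.6]
grip_width: 0.039
gripper_force: 30.0
```

Centred and gripped. Lift and carry to pocket 0.

Request:
move_arm(
  series=[
    [[0,0,-0.5,0,0,0,1],[0,0,-1,0,0,0,1],[0,0,-1,0,0,0,1],[0,0,-1,0,0,0,1],[0,0,-1,0,0,0,1],[0,0,-1,0,0,0,1],[0,0,-1,0,0,0,1],[0,0,-1,0,0,0,1],[0,0,-0.5,0,0,0,1],[0,0,0,0,0,0,1]],
  ],
)

```text
clock: 71.6
tcp_pos: [0.4838, 0.3331, 0.2262]
tcp_rot: [3.14, -0.001, 1.617]
wrist_force: [0.1, 0.7, -1.1]
grip_width: 0.039
gripper_force: 30.0
```

```bash
python3 ch.py 0 -.173 .2
```

```text
[ 0.6145 -0.2108]
turn-first x -21.98 y 4.21 z 1.05 az -0.00
no-turn x -21.98 y 4.22 z 1.05 az -0.00
pose [0.4838 0.3331 0.2262] [ 3.140e+00 -1.000e-03  1.617e+00] F [ 0.1  0.7 -1.1] w 0.039 gf 30.0 t 71.6 q7 -0.82
tcp in chest [-0.1054  0.3764]
```

Request:
move_arm(
  series=[
    [[-1,0.2,0,0,0,0,1],[-1,0.2,0,0,0,0,1],[-1,0.2,0,0,0,0,1],[-1,0.2,0,0,0,0,1],[-1,0.2,0,0,0,0,1],[-1,0.2,0,0,0,0,1],[-1,0.2,0,0,0,0,1],[-1,0.2,0,0,0,0,1],[-1,0.2,0,0,0,0,1],[-1,0.2,0,0,0,0,1],[-1,0.2,0,0,0,0,1],[-1,0.2,0,0,0,0,1],[-1,0.2,0,0,0,0,1],[-1,0.2,0,0,0,0,1],[-1,0.2,0,0,0,0,1],[-1,0.2,0,0,0,0,1],[-1,0.2,0,0,0,0,1],[-1,0.2,0,0,0,0,1],[-1,0.2,0,0,0,0,1],[-1,0.2,0,0,0,0,1]],
  ],
)

```text
clock: 74.1
tcp_pos: [0.6069, -0.1637, 0.2254]
tcp_rot: [-3.141, -0.0, 1.617]
wrist_force: [0.0, -0.6, -1.5]
grip_width: 0.039
gripper_force: 30.0
```

Request:
move_arm(
  series=[
    [[-1,0.2,0,0,0,0,1],[-0.9,0,0,0,0,0,1],[0,0,0,0,0,0,1],[0,0,0,0,0,0,1],[0,0,0,0,0,0,1]],
  ],
)

```text
clock: 74.72
tcp_pos: [0.6139, -0.208, 0.2257]
tcp_rot: [3.141, -0.0, 1.618]
wrist_force: [0.7, 0.6, -0.4]
grip_width: 0.039
gripper_force: 30.0
```

```bash
python3 ch.py 0 -.173 .0345
```

```text
[ 0.6145 -0.2108]
turn-first x -0.11 y 0.02 z 7.65 az 0.02
no-turn x -0.11 y 0.02 z 7.65 az 0.02
pose [ 0.6139 -0.208   0.2257] [ 3.141 -0.     1.618] F [ 0.7  0.6 -0.4] w 0.039 gf 30.0 t 74.7 q7 0.14
tcp in chest [-0.0005 -0.1702]
```

Request:
move_arm(
  series=[
    [[-0.11,0.02,0.5,0,0,0.02,1],[0,0,1,0,0,0,1],[0,0,1,0,0,0,1],[0,0,1,0,0,0,1],[0,0,1,0,0,0,1],[0,0,1,0,0,0,1],[0,0,0.7,0,0,0,1],[0,0,0.3,0,0,0,1],[0,0,0,0,0,0,1],[0,0,0.2,0,0,0,1],[0,0,0.2,0,0,0,1],[0,0,0,0,0,0,1]],
  ],
)

```text
clock: 76.22
tcp_pos: [0.6142, -0.212, 0.0527]
tcp_rot: [-3.141, -0.0, 1.615]
wrist_force: [0.0, 0.2, -1.4]
grip_width: 0.0392
gripper_force: 30.0
```

```bash
python3 ch.py 0 -.173 .0345
```

```text
[ 0.6145 -0.2108]
turn-first x 0.05 y 0.02 z 0.73 az -0.02
no-turn x 0.05 y 0.02 z 0.73 az -0.02
pose [ 0.6142 -0.212   0.0527] [-3.141 -0.     1.615] F [ 0.   0.2 -1.4] w 0.0392 gf 30.0 t 76.2 q7 0.08
tcp in chest [-0.0004 -0.1742]
```

Request:
move_arm(
  series=[
    [[0.03,0.02,0.2,0,0,0,1],[0,0,0.2,0,0,0,1],[0,0,0.2,0,0,0,1],[0,0,0.1,0,0,0,1],[0,0,0,0,0,0,1]],
  ],
)

```text
clock: 76.85
tcp_pos: [0.6147, -0.2112, 0.0352]
tcp_rot: [-3.141, -0.0, 1.615]
wrist_force: [0.4, 0.1, -1.1]
grip_width: 0.0392
gripper_force: 30.0
```

Request:
move_arm(
  series=[
    [[0,0,0.04,0,0,0,1],[0,0,0,0,0,0,-0.4],[0,0,0,0,0,0,-0.4],[0,0,0,0,0,0,-0.4],[0,0,0,0,0,0,-0.4],[0,0,-0.5,0,0,0,-0.4],[0,0,-1,0,0,0,-0.4],[0,0,-1,0,0,0,-0.4],[0,0,-1,0,0,0,-0.4],[0,0,-1,0,0,0,-0.4],[0,0,-1,0,0,0,-0.4],[0,0,-1,0,0,0,-0.4],[0,0,-0.5,0,0,0,-0.4],[0,0,0,0,0,0,-0.4]],
  ],
)

```text
clock: 78.6
tcp_pos: [0.6153, -0.2112, 0.2104]
tcp_rot: [3.14, 0.001, 1.615]
wrist_force: [-0.2, -0.2, 0.9]
grip_width: 0.0607
gripper_force: 0.0
```

```bash
python3 p.py .5815 .333 .21 .046; python3 - <<'E'
from m import *
from ch import t,M
for n in("scene","side"):
    c,K,f=cam(n); q=t+M@[0,-.173]; x,y=proj([q[0],q[1],.086],K,f)[0].astype(int)
    for ce,s in blobs(c,(0,0,150),(179,70,255),12,(x-15,y-15,x+15,y+15))[0]: print(n,(x,y),ce,s,((onplane(ce,K,f,.085)[0,:2]-t)@M).round(4))
E
```

```text
turn-first x -0.35 y -21.81 z 0.02 az 17.98
no-turn x 21.81 y -0.39 z 0.02 az 17.98
pose [ 0.6153 -0.2112  0.2104] [3.140e+00 1.000e-03 1.615e+00] F [-0.2 -0.2  0.9] w 0.0607 gf 0.0 t 78.6 q7 0.14
scene (np.int64(211), np.int64(211)) [198.1, 201.1] [196, 196, 6, 13, 31] [-0.0338 -0.223 ]
scene (np.int64(211), np.int64(211)) [211.2, 212.2] [206, 207, 11, 12, 110] [ 0.0005 -0.1738]
scene (np.int64(211), np.int64(211)) [223.7, 220.8] [221, 218, 5, 8, 25] [ 0.0248 -0.1308]
scene (np.int64(211), np.int64(211)) [201.7, 224.0] [196, 223, 14, 3, 23] [ 0.0474 -0.1857]
side (np.int64(286), np.int64(171)) [286.5, 171.9] [282, 169, 10, 7, 54] [ 0.0007 -0.1718]
```

Both views put the white cap at chest (0, -173 mm) at the right height, so the bottle stands in pocket 0. Now bottle A.

Request:
move_arm(
  series=[
    [[1,0,0,0,0,0,-0.4],[1,0,0,0,0,0,-0.4],[1,0,0,0,0,0,-0.4],[1,0,0,0,0,0,-0.4],[1,0,0,0,0,0,-0.4],[1,0,0,0,0,0,-0.4],[1,0,0,0,0,0,-0.4],[1,0,0,0,0,0,-0.4],[1,0,0,0,0,0,-0.4],[1,0,0,0,0,0,-0.4],[1,0,0,0,0,0,-0.4],[1,0,0,0,0,0,-0.4],[1,0,0,0,0,0,-0.4],[1,0,0,0,0,0,-0.4],[1,0,0,0,0,0,-0.4],[1,0,0,0,0,0,-0.4],[1,0,0,0,0,0,-0.4],[1,0,0,0,0,0,-0.4],[1,0,0,0,0,0,-0.4],[1,0,0,0,0,0,-0.4]],
  ],
)

```text
clock: 81.2
tcp_pos: [0.5912, 0.2908, 0.2094]
tcp_rot: [-3.141, -0.0, 1.617]
wrist_force: [0.8, 0.2, 0.7]
grip_width: 0.0607
gripper_force: 0.0
```

Request:
move_arm(
  series=[
    [[0.9,-0.2,0,0,0,0,-0.4],[0.9,-0.2,0,0,0,0,-0.4],[0,0,0,0,0,1,-0.4],[0,0,0,0,0,1,-0.4],[0,0,0,0,0,1,-0.4],[0,0,0,0,0,1,-0.4],[0,0,0,0,0,1,-0.4],[0,0,0,0,0,1,-0.4],[0,0,0,0,0,1,-0.4],[0,0,0,0,0,1,-0.4],[0,0,0,0,0,1,-0.4],[0,0,0,0,0,1,-0.4],[0,0,0,0,0,1,-0.4],[0,0,0,0,0,1,-0.4],[0,0,0,0,0,1,-0.4],[0,0,0,0,0,1,-0.4],[0,0,0,0,0,1,-0.4],[0,0,0,0,0,1,-0.4],[0,0,0,0,0,1,-0.4],[0,0,0,0,0,1,-0.4]],
  ],
)

```text
clock: 83.7
tcp_pos: [0.579, 0.3345, 0.2092]
tcp_rot: [-3.141, 0.001, 0.043]
wrist_force: [-0.1, -0.2, 0.3]
grip_width: 0.0611
gripper_force: 0.0
```

```bash
python3 p.py .5815 .333 .0255 .046
```

```text
turn-first x 0.10 y 0.06 z 7.35 az -0.03
no-turn x 0.10 y 0.06 z 7.35 az -0.03
pose [0.579  0.3345 0.2092] [-3.141e+00  1.000e-03  4.300e-02] F [-0.1 -0.2  0.3] w 0.0611 gf 0.0 t 83.7 q7 -2.26
```

Request:
move_arm(
  series=[
    [[0.1,0.06,1,0,0,0,-0.4],[0,0,1,0,0,0,-0.4],[0,0,1,0,0,0,-0.4],[0,0,1,0,0,0,-0.4],[0,0,1,0,0,0,-0.4],[0,0,1,0,0,0,-0.4],[0,0,0.8,0,0,0,-0.4],[0,0,0.55,0,0,0,-0.4],[0,0,0,0,0,0,-0.4],[0,0,0,0,0,0,1],[0,0,0,0,0,0,1],[0,0,0,0,0,0,1],[0,0,0,0,0,0,1],[0,0,0,0,0,0,1],[0,0,0,0,0,0,1]],
  ],
)

```text
clock: 85.58
tcp_pos: [0.5837, 0.3319, 0.0264]
tcp_rot: [-3.141, -0.001, 0.044]
wrist_force: [-0.3, 0.9, 4.6]
grip_width: 0.0391
gripper_force: 30.0
```

Request:
move_arm(
  series=[
    [[0,0,0,0,0,0,-0.4],[0,0,0,0,0,0,-0.4],[0,0,0,0,0,0,-0.4],[0,0,0,0,0,-1,-0.4],[0,0,0,0,0,-1,-0.4],[0,0,0,0,0,-1,-0.4],[0,0,0,0,0,-1,-0.4],[0,0,0,0,0,-1,-0.4],[0,0,0,0,0,-1,-0.4],[0,0,0,0,0,-1,-0.4],[0,0,0,0,0,-1,-0.4],[0,0,0,0,0,-1,-0.4],[0,0,0,0,0,-1,-0.4],[0,0,0,0,0,-1,-0.4],[0,0,0,0,0,-1,-0.4],[0,0,0,0,0,-1,-0.4],[0,0,0,0,0,-1,-0.4],[0,0,0,0,0,-1,-0.4],[0,0,0,0,0,-1,-0.4],[0,0,0,0,0,-1,-0.4]],
  ],
)

```text
clock: 88.08
tcp_pos: [0.5833, 0.3311, 0.0254]
tcp_rot: [-3.141, 0.0, 1.53]
wrist_force: [-0.2, -0.1, -0.6]
grip_width: 0.0609
gripper_force: 0.0
```

Request:
move_arm(
  series=[
    [[0,0,0,0,0,-1,-0.4],[0,0,0,0,0,0,-0.4],[0,0,0,0,0,0,1],[0,0,0,0,0,0,1],[0,0,0,0,0,0,1],[0,0,0,0,0,0,1],[0,0,0,0,0,0,1],[0,0,0,0,0,0,1]],
  ],
)

```text
clock: 89.08
tcp_pos: [0.5833, 0.3315, 0.0257]
tcp_rot: [-3.141, -0.0, 1.615]
wrist_force: [-1.5, 0.5, 0.0]
grip_width: 0.0389
gripper_force: 30.0
```

Request:
move_arm(
  series=[
    [[0,0,-0.5,0,0,0,1],[0,0,-1,0,0,0,1],[0,0,-1,0,0,0,1],[0,0,-1,0,0,0,1],[0,0,-1,0,0,0,1],[0,0,-1,0,0,0,1],[0,0,-1,0,0,0,1],[0,0,-1,0,0,0,1],[0,0,-0.5,0,0,0,1],[0,0,0,0,0,0,1]],
  ],
)

```text
clock: 90.32
tcp_pos: [0.5836, 0.3317, 0.2266]
tcp_rot: [3.14, -0.001, 1.615]
wrist_force: [-0.5, -0.8, -1.2]
grip_width: 0.0388
gripper_force: 30.0
```

```bash
python3 ch.py 0 -.109 .2
```

```text
[ 0.6115 -0.1469]
turn-first x -19.18 y 0.23 z 1.06 az -0.02
no-turn x -19.18 y 0.27 z 1.06 az -0.02
pose [0.5836 0.3317 0.2266] [ 3.140e+00 -1.000e-03  1.615e+00] F [-0.5 -0.8 -1.2] w 0.0388 gf 30.0 t 90.3 q7 -0.79
tcp in chest [-0.0058  0.3704]
```

Request:
move_arm(
  series=[
    [[-1,0,0,0,0,0,1],[-1,0,0,0,0,0,1],[-1,0,0,0,0,0,1],[-1,0,0,0,0,0,1],[-1,0,0,0,0,0,1],[-1,0,0,0,0,0,1],[-1,0,0,0,0,0,1],[-1,0,0,0,0,0,1],[-1,0,0,0,0,0,1],[-1,0,0,0,0,0,1],[-1,0,0,0,0,0,1],[-1,0,0,0,0,0,1],[-1,0,0,0,0,0,1],[-1,0,0,0,0,0,1],[-1,0,0,0,0,0,1],[-1,0,0,0,0,0,1],[-1,0,0,0,0,0,1],[-1,0,0,0,0,0,1],[-0.7,0.12,0,0,0,0,1],[-0.48,0.12,0,0,0,0,1]],
  ],
)

```text
clock: 92.82
tcp_pos: [0.6105, -0.1481, 0.225]
tcp_rot: [-3.141, -0.0, 1.615]
wrist_force: [-0.2, -0.3, -1.6]
grip_width: 0.0392
gripper_force: 30.0
```

Request:
move_arm(
  series=[
    [[0,0,0,0,0,0,1],[0,0,0,0,0,0,1],[0,0,0,0,0,0,1]],
  ],
)

```text
clock: 93.2
tcp_pos: [0.6106, -0.1462, 0.2259]
tcp_rot: [3.141, -0.0, 1.616]
wrist_force: [-0.6, -0.3, -0.9]
grip_width: 0.039
gripper_force: 30.0
```

```bash
python3 ch.py 0 -.109 .0345
```

```text
[ 0.6115 -0.1469]
turn-first x -0.03 y 0.04 z 7.65 az -0.01
no-turn x -0.03 y 0.04 z 7.65 az -0.01
pose [ 0.6106 -0.1462  0.2259] [ 3.141 -0.     1.616] F [-0.6 -0.3 -0.9] w 0.039 gf 30.0 t 93.2 q7 0.02
tcp in chest [-0.0009 -0.1083]
```

Request:
move_arm(
  series=[
    [[-0.02,0.04,0.5,0,0,0,1],[0,0,1,0,0,0,1],[0,0,1,0,0,0,1],[0,0,1,0,0,0,1],[0,0,1,0,0,0,1],[0,0,1,0,0,0,1],[0,0,0.7,0,0,0,1],[0,0,0.3,0,0,0,1],[0,0,0,0,0,0,1],[0,0,0.2,0,0,0,1],[0,0,0.2,0,0,0,1],[0,0,0,0,0,0,1]],
  ],
)

```text
clock: 94.7
tcp_pos: [0.6113, -0.1478, 0.053]
tcp_rot: [-3.141, -0.0, 1.615]
wrist_force: [0.6, 0.5, -0.8]
grip_width: 0.0387
gripper_force: 30.0
```

Request:
move_arm(
  series=[
    [[0,0,0.2,0,0,0,1],[0,0,0.2,0,0,0,1],[0,0,0.2,0,0,0,1],[0,0,0.1,0,0,0,1],[0,0,0,0,0,0,1]],
  ],
)

```text
clock: 95.32
tcp_pos: [0.6114, -0.1477, 0.0355]
tcp_rot: [-3.141, -0.0, 1.615]
wrist_force: [-0.7, -0.6, -2.0]
grip_width: 0.0389
gripper_force: 30.0
```

Request:
move_arm(
  series=[
    [[0,0,0.05,0,0,0,1],[0,0,0,0,0,0,-0.4],[0,0,0,0,0,0,-0.4],[0,0,0,0,0,0,-0.4],[0,0,0,0,0,0,-0.4],[0,0,-0.5,0,0,0,-0.4],[0,0,-1,0,0,0,-0.4],[0,0,-1,0,0,0,-0.4],[0,0,-1,0,0,0,-0.4],[0,0,-1,0,0,0,-0.4],[0,0,-1,0,0,0,-0.4],[0,0,-1,0,0,0,-0.4],[0,0,-1,0,0,0,-0.4],[0,-1,0,0,0,0,-0.4],[0,-1,0,0,0,0,-0.4],[0,-1,0,0,0,0,-0.4],[0,-1,0,0,0,0,-0.4],[0,0,0,0,0,0,-0.4]],
  ],
)

```text
clock: 97.58
tcp_pos: [0.5107, -0.1526, 0.2231]
tcp_rot: [3.141, 0.002, 1.614]
wrist_force: [0.1, 0.4, -0.0]
grip_width: 0.0609
gripper_force: 0.0
```

```bash
python3 - <<'E'
from m import *
from ch import t,M
print(r.observe()["clock"])
for n in("scene","side"):
    c,K,f=cam(n); save(c,"end_"+n+".png")
    for yy in(-.173,-.109):
        q=t+M@[0,yy]; x,y=proj([q[0],q[1],.086],K,f)[0].astype(int)
        for ce,s in blobs(c,(0,0,150),(179,70,255),40,(x-12,y-12,x+12,y+12))[0]: print(n,yy,s,((onplane(ce,K,f,.085)[0,:2]-t)@M).round(4))
    # cover: bar & yellow/purple, any leftover amber caps
    q=t+M@[0,.111]; x,y=proj([q[0],q[1],.12],K,f)[0].astype(int)
    for ce,s in blobs(c,(0,0,0),(179,255,75),20,(x-28,y-22,x+28,y+22))[0]: print(n,"bar",s,((onplane(ce,K,f,.118)[0,:2]-t)@M).round(4))
    for ce,s in blobs(c,(24,150,100),(34,255,255),40,(250,150,450,350))[0]: print(n,"yellow",onplane(ce,K,f,.04)[0].round(3))
    for ce,s in blobs(c,(130,80,30),(165,255,255),60)[0]: print(n,"purple",onplane(ce,K,f,.03)[0].round(3))
E
```

```text
97.575
scene -0.173 [206, 207, 11, 12, 105] [ 0.0012 -0.1736]
scene -0.109 [229, 210, 12, 12, 109] [-0.0018 -0.1083]
scene -0.109 [221, 218, 8, 9, 41] [ 0.026  -0.1271]
scene bar [308, 208, 11, 24, 192] [0.0067 0.1101]
scene purple [ 0.428 -0.053  0.03 ]
side -0.173 [282, 169, 10, 7, 53] [ 0.0011 -0.1725]
side -0.109 [282, 169, 10, 7, 53] [ 0.0011 -0.1725]
side -0.109 [282, 179, 9, 7, 54] [-0.0014 -0.1055]
side bar [267, 208, 26, 9, 191] [0.0016 0.1156]
side yellow [0.551 0.264 0.04 ]
side purple [ 0.448 -0.046  0.03 ]
```

Both caps are at their pockets at the right height, the bar is at y ≈ 0.111 m (home), and the lookalikes haven't moved. Handing in.

```bash
python3 -c "
from rig import r
print(r.sign_off())"
```

```text
the job is handed in; nothing more can be done
None
```

The chest is packed and handed in at about 98 s: the tan case, former and blue-banded tin stand in the packing compartment with the cover fully home, and both amber bottles stand in rack pockets 0 and 1.

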